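# Load and lock a drill guide bush in a horizontal drilling jig

## Task

Get the drilling jig ready for the next hole: of the two square-handled steel guide bushes on the bench, take the one with the thicker round nose, turn its nose to the jig and slide it level into the jig's bore until the shoulder of its square handle rests against the face of the jig block. Then swing the cam lever on top of the jig round as far as it goes to lock it, and leave the thin-nosed bush where it is.

Things in the scene. Friction and masses are not known exactly. Their poses are not given: they have to be found in the camera images.
- bush_thick: steel drill guide bush for the jig, 0.35 kg, lying loose: square handle 90 mm long (x), 34 x 34 mm across, three dark lines near its tail; on its +x end a round nose 28 mm in diameter, 55 mm long, tapering by 4 mm in radius over the last 6 mm. Origin: middle of the handle's underside; +x points to the nose, z up; the common axis of nose and handle is 17 mm above the origin
- bush_thick_grip (a point): middle of the thick-nosed bush's handle, on its axis (the centre of mass is about 20 mm from it towards the nose)
- bush_thick_shoulder (a point): centre of the square shoulder where the thick-nosed bush's handle meets its nose, on the axis, 45 mm from the handle's middle
- bush_thick_nose (a point): centre of the end of the thick-nosed bush's nose, 55 mm in front of the shoulder
- bush_thin: the other guide bush, same steel handle (90 x 34 x 34 mm) and nose length but with a nose only 18 mm in diameter; origin and axes as for the thick one. Not wanted, stays where it is
- jig: horizontal drilling jig, fixed to the bench: steel base 175 x 110 x 12 mm (x -75 to +100 mm), on it a grey block 60 mm long (x -60 to 0), 70 mm wide, top 92 mm above the bench, with a level through bore 29.5 mm in diameter, mouth chamfered 3 mm; behind it beech on a rest (62 mm high). Origin: on the bench under the middle of the block's rear face; +x is the way a bush slides in, z up
- jig_mouth (a point): centre of the bore's mouth in the front face of the jig block, 52 mm above the bench; the bore runs from here along the jig's +x; the point's axes are the jig's
- jig_pivot (a point): pivot of the cam lever, on top of the jig block, 30 mm behind its front face; the lever turns about the vertical through it
- jig_post (a point): on the axis of the lever's upright black finger post (16 mm diameter, from 99 to 139 mm above the bench), 126 mm above the bench, 85 mm from the pivot
- jig_lever (a joint): angle of the cam lever in rad: 0 open, pointing along the jig's +x, over the beech; 1.571 locked, at its stop, pointing along the jig's -y (clockwise seen from above). It stays where it is left; about 2 N at the post moves it

How it is judged:
On the way, in this order (a step that is already met when the one before it is completed fails the run):
1. the thick-nosed bush is slid home in the bore while the lever is still open (distance between bush_thick_shoulder and jig_mouth below 0.005 m and angle between the x axis of bush_thick and the x axis of jig, either way round below 0.09 rad and value of joint jig_lever below 0.6 rad), for 0.2 s.
2. the lever is swung to its stop (value of joint jig_lever above 1.4 rad), for 0.2 s.
At the end, for the whole second after the job is handed in: The thick-nosed bush sits in the jig's bore, at rest, the centre of its shoulder within 5 mm of the centre of the bore's mouth and its axis within 0.09 rad of the bore's; the cam lever stands at 1.4 rad or more; the thin-nosed bush lies within 30 mm of where it was (distance between bush_thick_shoulder and jig_mouth below 0.005 m and angle between the x axis of bush_thick and the x axis of jig, either way round below 0.09 rad and linear speed of bush_thick below 0.01 m/s and value of joint jig_lever above 1.4 rad and distance of bush_thin from where it was at the start of the episode below 0.03 m); the robot touches nothing.
It fails at once if the thin-nosed bush is moved more than 30 mm (distance of bush_thin from where it was at the start of the episode above 0.03 m).
It also fails if it takes over 51 s, if anything falls off the work surface, if the arm or the gripper's body presses on something with over 40 N, if the wrist force passes 120 N, or if a joint passes its speed limit or range.

## Robot

A 6-joint arm with a two-finger parallel gripper is mounted at the origin on a cart in front of the work surface, level with it; the furniture and walls round the work are solid. World frame = base frame: x ahead of the robot, y to its left, z up, the work surface at z = 0. Lengths are in m, angles in rad, forces in N, time in s.
With the tool pointing down it reaches from about 0.35 to 0.775 m from the base axis. Payload 5.5 kg.
Tool frame: the origin (TCP) lies at the very end of the fingers, on their centre line; the grasp point (between the pads) lies 19 mm behind it; z points along the fingers, y is the direction in which the jaws open and shut (so a half turn about z gives the same grasp; the last joint's range is limited). The gripper opens to 85 mm and grips with 20 to 120 N. Pads are 22 mm wide; open, the fingers measure 114 mm over their backs; the gripper's body (76 mm by 85 mm) begins 54 mm behind the grasp point. The pads swing forward as they close: fully open they stand 13 mm farther back than shut.
Start: joints at [-1.276, 0.313, 0.046, 1.304, 0, 1.431], TCP at [0.242, -0.522, 0.231] pointing down, gripper open.
Joint ranges: [-2.76, 2.76], [-0.86, 1.69], [-1.03, 1.26], [-2.2, 2.34], [-1.47, 1.5], [-3.14, 3.14]. Speed limits (rad/s): [2.57, 2.57, 3.14, 3.14, 3.14, 3.14].

## Interface

Orientations are given as a unit quaternion [w, x, y, z].
In Python, from workcell import get_state, vision, workorder, silhouettes, tip_of gives the robot as it stands.
- The arm moves only by the shell command python3 -m inch 'ROWS' [FORCE]. ROWS is JSON, a list of rows, each a list of 7 numbers: the shift along the tool's x, y, z in cm, then the turn, a rotation vector about the tool's x, y, z in degrees, then the finger opening in cm, from 0 to 8.54. In form: [[dx, dy, dz, rx, ry, rz, hand], ...]. A call has 1 to 5 rows; each row shifts and turns the commanded pose from where the row before left it, along the tool's axes as they then stand; what a row does not reach is not made up. A row lasts 1/10 s, in which the tool goes at most 50 mm and 8.59 degrees, less where a joint would pass 70% of its speed; a pose out of reach is approached as far as the arm can. A call with a gripper value outside its range is refused whole. The fingers move at their own pace and stop on an object; FORCE is the grip in N (left out, the last holds). Time passes only in rows, so rows that do not move let the fingers close. It gives the time, the measured TCP pose, the force and the opening at its end, in the units of the state.
- get_state(): the state, without advancing time (a new reading comes with each control period).
- vision.read_camera(name): name is "scene" or "top"; returns a dict with "pixels" (384x512x3 uint8, red, green, blue), "depth" (384x512 float32, m along the optical axis (not along the pixel's ray), 0 where there is no reading), "mtx" (3x3 intrinsics, pixels), "T" (4x4, takes a point from camera to world coordinates). Camera axes: x right, y up, looking along -z (the intrinsics and any distortion apply to the point x, -y, -z); pixel columns grow to the right and rows downward; lengths in m; the calibration is good to about 2 mm. A picture is of the moment at which its call begins.
- workorder.hand_in(): hands the job in, once; it reports no verdict.
Trained networks look in a picture, given as the dict that the camera call returned (one of the last four; its "shot" number tells which), for a name from the list of things; names that differ only in an ending like _2 or _b are one class to them, and where a whole thing is asked for, a point or a joint stands for the part that bears it (a point fixed in the world has none). Each returns a list of dicts, best first, with "confidence" (0 to 1); they miss things now and then, are a little off and sometimes report something else, mostly with a low value. They report only what shows in the picture. A call takes as long as a camera call.
- silhouettes(picture, label): "mask" (384x512 bool, what is visible of it) and "location" ([column, row] in pixels, amid what is visible of it).
- tip_of(picture, label): "location" ([column, row] in pixels: a listed point, or the origin of a listed thing).
The state is a dict: "clock": time; "joint_pos": joint angles; "qvel": joint speeds; "tau": joint torques, N m; "tcp_pos": TCP position; "orientation": TCP orientation; "wrist_force": force on the tool from outside, world axes, zero at the start; "ft_torque": the same for the moment, N m; "finger_gap": finger opening in m.
Only numpy, scipy, OpenCV 4.12 (cv2) and the standard library are available. Lean on these libraries where they do the work, as an engineer would, in place of code of your own. Each camera call takes 0.05 s, during which the arm holds its last target.

## Working session

There is one attempt and no reset: what is moved stays moved. The work goes in short steps, Python scripts to look and compute and a shell command to move; the robot and the scene stay as the last step left them, time stands still between calls to the robot, and variables do not carry over. Pictures are saved under pics/ and viewed, and the job is handed in when it is done.

```bash
ls; mkdir -p pics
cat > h.py <<'E'
import numpy as np, cv2
from workcell import get_state, vision, workorder, silhouettes, tip_of
from scipy.spatial.transform import Rotation as R
def ray(p,uv):
    K=p['mtx'];d=np.array([(uv[0]-K[0,2])/K[0,0],-(uv[1]-K[1,2])/K[1,1],-1.0]);return d
def at_depth(p,uv,d): return (p['T']@np.r_[ray(p,uv)*d,1])[:3]
def at_z(p,uv,z):
    o=p['T'][:3,3];d=p['T'][:3,:3]@ray(p,uv);return o+d*(z-o[2])/d[2]
def cloud(p):
    K=p['mtx'];v,u=np.mgrid[:384,:512];D=p['depth']
    X=np.stack([(u-K[0,2])/K[0,0]*D,-(v-K[1,2])/K[1,1]*D,-D,np.ones_like(D)],-1)
    return (X@p['T'].T)[...,:3]
def save(p,n,s=1.5): cv2.imwrite('pics/'+n,cv2.resize(p['pixels'][...,::-1],None,fx=s,fy=s))
def tool():
    s=get_state();q=s['orientation'];return np.array(s['tcp_pos']),R.from_quat([q[1],q[2],q[3],q[0]]),s
E
python3 - <<'E'
from h import *
np.set_printoptions(precision=4,suppress=True)
t,r,s=tool();print(s['clock'],t,r.as_matrix())
for c in ['top','scene']:
    p=vision.read_camera(c);save(p,c+'0.png');print(c,p['T'][:3,3],p['mtx'])
    for l in ['bush_thick','bush_thin','jig','jig_lever']:
        for m in silhouettes(p,l)[:2]: print(l,'sil',m['confidence'],m['location'],m['mask'].sum())
    for l in ['bush_thick','bush_thick_grip','bush_thick_shoulder','bush_thick_nose','bush_thin','jig','jig_mouth','jig_pivot','jig_post']:
        for m in tip_of(p,l)[:2]:
            print(l,m['confidence'],m['location'])
E
```

```text
pics
0.0 [ 0.242  -0.521   0.2304] [[ 0.907   0.4212 -0.0005]
 [ 0.4212 -0.907   0.0017]
 [ 0.0003 -0.0018 -1.    ]]
top [0.4361 0.0847 1.3728] [[482.0465   0.     249.7789]
 [  0.     482.0465 189.5949]
 [  0.       0.       1.    ]]
bush_thick sil 0.55 [161.9, 207.3] 592
bush_thin sil 0.82 [215.8, 189.8] 561
jig sil 0.89 [332.0, 184.5] 2396
jig_lever sil 0.8 [337.6, 171.6] 287
bush_thick 0.57 [161.6, 212.5]
bush_thick_grip 0.94 [160.9, 212.5]
bush_thick_shoulder 0.71 [159.7, 197.7]
bush_thick_nose 0.79 [162.4, 176.3]
bush_thick_nose 0.43 [322.3, 172.5]
bush_thin 0.89 [217.1, 195.7]
bush_thin 0.53 [327.3, 179.2]
jig 0.72 [328.8, 179.4]
jig_mouth 0.55 [312.7, 172.0]
jig_pivot 0.78 [325.3, 174.2]
jig_post 0.75 [356.6, 180.8]
jig_post 0.73 [163.0, 210.0]
scene [-0.2208  0.5002  0.6999] [[450.1551   0.     254.0674]
 [  0.     450.1551 186.2866]
 [  0.       0.       1.    ]]
bush_thick sil 0.88 [160.8, 272.6] 904
bush_thin sil 0.97 [220.8, 236.6] 760
jig sil 0.79 [317.6, 191.6] 2115
jig_lever sil 0.72 [334.2, 166.4] 247
bush_thick 0.97 [162.7, 280.3]
bush_thick_grip 0.56 [163.6, 274.3]
bush_thick_shoulder 0.66 [154.3, 264.5]
bush_thick_nose 0.88 [149.2, 250.5]
bush_thin 0.92 [223.2, 244.5]
jig 0.7 [320.4, 202.7]
jig_mouth 0.88 [302.4, 192.0]
jig_pivot 0.81 [314.2, 172.2]
jig_post 0.53 [347.8, 160.8]
```

View pics/top0.png

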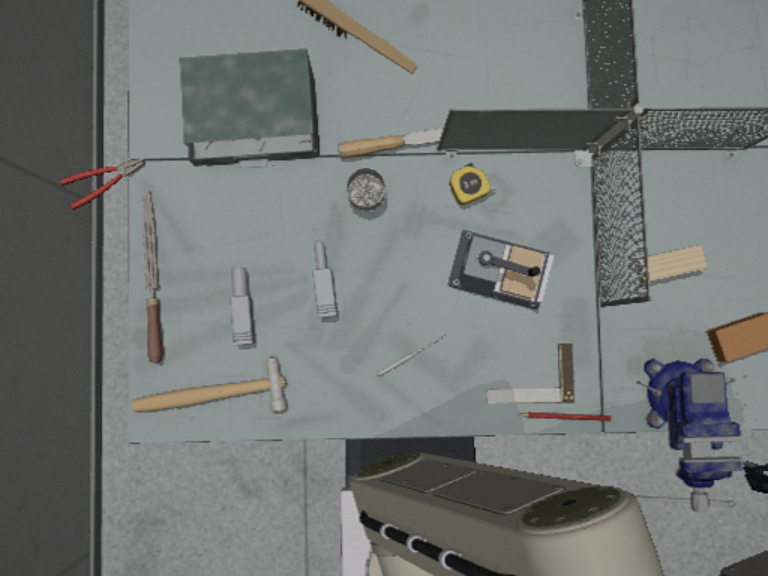

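View pics/scene0.png

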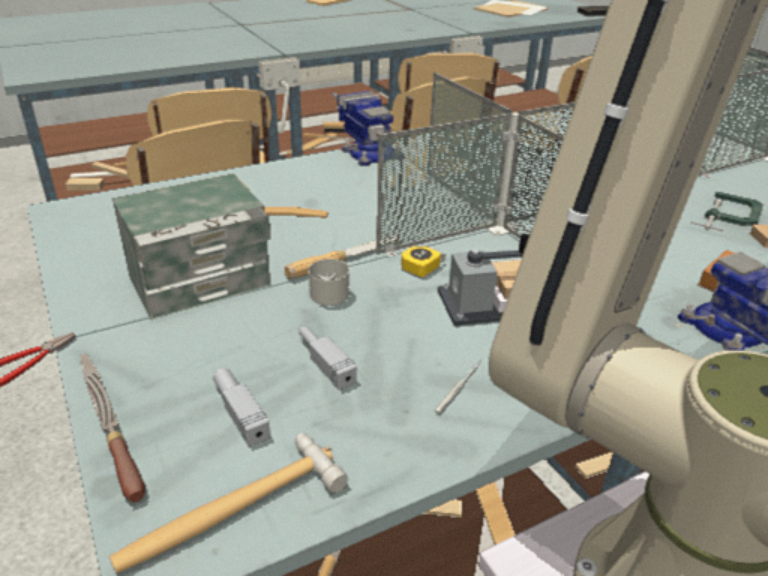

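Run:
```python
from h import *
np.set_printoptions(precision=4,suppress=True)
import pickle
pt=vision.read_camera('top');ps=vision.read_camera('scene')
pickle.dump((pt,ps),open('p0.pkl','wb'))
print('T',pt['T'],ps['T'])
C=cloud(pt)
for l in ['bush_thick','bush_thin','jig','jig_lever']:
    m=silhouettes(pt,l)[0]['mask']&(pt['depth']>0)
    P=C[m]; print(l,len(P),np.median(P,0),P.min(0),P.max(0))
    z=P[:,2]
    print(np.histogram(z,12))
    top=P[(z>np.percentile(z,90)-0.006)] if 'bush' in l else P[z>.08]
    r=cv2.minAreaRect((top[:,:2]*1000).astype(np.float32));print('rect',r)
    if 'bush' in l:
        Q=P[z>0.012]; c=Q[:,:2].mean(0);w,V=np.linalg.eigh(np.cov(Q[:,:2].T));print('pca',c,V[:,1],np.degrees(np.arctan2(V[1,1],V[0,1])))
```

```text
T [[-0.0217  0.9974 -0.0685  0.4361]
 [-0.9998 -0.0218 -0.0007  0.0847]
 [-0.0022  0.0685  0.9977  1.3728]
 [ 0.      0.      0.      1.    ]] [[-0.4666  0.4948 -0.7331 -0.2208]
 [-0.8842 -0.2406  0.4003  0.5002]
 [ 0.0216  0.835   0.5498  0.6999]
 [ 0.      0.      0.      1.    ]]
bush_thick 658 [0.4876 0.3358 0.0314] [ 0.4209  0.3157 -0.0065] [0.5673 0.3611 0.0427]
(array([ 13,  21,   6,   5,   5,   9,  36,  58, 127, 250, 118,  10]), array([-0.0065, -0.0024,  0.0017,  0.0058,  0.0099,  0.014 ,  0.0181,
        0.0222,  0.0263,  0.0304,  0.0345,  0.0386,  0.0427]))
rect ((494.91558837890625, 337.3242492675781), (142.80197143554688, 34.576595306396484), 3.8732352256774902)
pca [0.4899 0.3356] [-0.9975 -0.0713] -175.912283430791
bush_thin 527 [0.5281 0.1826 0.0319] [ 0.4706  0.1589 -0.005 ] [0.6153 0.1994 0.041 ]
(array([  2,   2,   1,   2,   2,  10,  33,  54,  66, 167, 161,  27]), array([-0.005 , -0.0012,  0.0026,  0.0065,  0.0103,  0.0141,  0.018 ,
        0.0218,  0.0257,  0.0295,  0.0333,  0.0372,  0.041 ]))
rect ((538.2464599609375, 182.78399658203125), (135.0062713623047, 34.0442008972168), 6.1531782150268555)
pca [0.5314 0.1818] [-0.9942 -0.1079] -173.80850333721796
jig 2439 [ 0.5468 -0.1436  0.0597] [ 0.4794 -0.2423 -0.0034] [ 0.6278 -0.0536  0.1424]
(array([140, 488,  58, 199, 157, 615,  25, 417, 146, 151,   9,  34]), array([-0.0034,  0.0087,  0.0209,  0.033 ,  0.0452,  0.0573,  0.0695,
        0.0817,  0.0938,  0.106 ,  0.1181,  0.1303,  0.1424]))
rect ((558.0914306640625, -139.19227600097656), (122.3919906616211, 71.02845001220703), 74.06330871582031)Traceback (most recent call last):
  File "<stdin>", line 9, in <module>
IndexError: list index out of range
```

The top view shows the thick-nosed bush at about (240,305) in the 1.5x picture, nose up (+x world). The thin one is at (322,280). The jig is at (500,268), with its lever pointing right over the beech. The scene view agrees. Next I refine the poses.

```bash
cat > jig.py <<'E'
from h import *
import pickle
np.set_printoptions(precision=4,suppress=True)
pt,ps=pickle.load(open('p0.pkl','rb'))
Ct,Cs=cloud(pt),cloud(ps)
for n,C in (('top',Ct),('scene',Cs)):
    m=(C[...,0]>.45)&(C[...,0]<.68)&(C[...,1]>-.26)&(C[...,1]<0)
    for lo,hi in ((.084,.098),(.054,.07),(.005,.02)):
        P=C[m&(C[...,2]>lo)&(C[...,2]<hi)]
        if len(P)>20: 
            r=cv2.minAreaRect((P[:,:2]*1000).astype(np.float32));print(n,lo,len(P),'z',np.median(P[:,2]),r, np.median(P,0))
def tri(a,b):
    A=[];B=[]
    for p,uv in ((pt,a),(ps,b)):
        o=p['T'][:3,3];d=p['T'][:3,:3]@ray(p,uv);d/=np.linalg.norm(d);M=np.eye(3)-np.outer(d,d);A.append(M);B.append(M@o)
    x=np.linalg.solve(sum(A),sum(B));return x,[np.linalg.norm(M@x-b) for M,b in zip(A,B)]
for n,a,b in [('mouth',[312.7,172],[302.4,192]),('pivot',[325.3,174.2],[314.2,172.2]),('post',[356.6,180.8],[347.8,160.8]),('jigo',[328.8,179.4],[320.4,202.7]),
 ('grip',[160.9,212.5],[163.6,274.3]),('sh',[159.7,197.7],[154.3,264.5]),('nose',[162.4,176.3],[149.2,250.5])]: print(n,*tri(a,b))
for n,uv,z in (('pivot',[325.3,174.2],.1),('post',[356.6,180.8],.126),('grip',[160.9,212.5],.017),('sh',[159.7,197.7],.017),('nose',[162.4,176.3],.017)): print(n,at_z(pt,uv,z))
# crops
im=pt['pixels'][...,::-1]
cv2.imwrite('pics/cj.png',cv2.resize(im[140:220,285:385],None,fx=7,fy=7,interpolation=cv2.INTER_CUBIC))
cv2.imwrite('pics/cb.png',cv2.resize(im[160:250,130:240],None,fx=6,fy=6,interpolation=cv2.INTER_CUBIC))
im=ps['pixels'][...,::-1]
cv2.imwrite('pics/cjs.png',cv2.resize(im[150:230,275:375],None,fx=7,fy=7,interpolation=cv2.INTER_CUBIC))
E
python3 jig.py
```

```text
top 0.084 484 z 0.09122908754414483 ((566.6034545898438, -109.38299560546875), (60.39044189453125, 71.02845001220703), 74.06330871582031) [ 0.5676 -0.1046  0.0912]
top 0.054 711 z 0.060367213778202755 ((553.60302734375, -154.88461303710938), (154.8863983154297, 90.32299041748047), 73.21426391601562) [ 0.5358 -0.1872  0.0604]
top 0.005 704 z 0.0109385439810612 ((565.6953125, -128.44845581054688), (225.57745361328125, 256.8153991699219), 0.36141857504844666) [ 0.5334 -0.1019  0.0109]
scene 0.084 326 z 0.09140809392104332 ((568.7555541992188, -111.32098388671875), (61.16404724121094, 77.2923583984375), 73.43252563476562) [ 0.5556 -0.1015  0.0914]
scene 0.054 383 z 0.060701407567861354 ((557.9693603515625, -146.78408813476562), (134.39260864257812, 85.65448760986328), 73.54290008544922) [ 0.5453 -0.1561  0.0607]
scene 0.005 456 z 0.01186282434589686 ((591.40234375, -112.86229705810547), (91.4974136352539, 161.88204956054688), 78.72652435302734) [ 0.5341 -0.0874  0.0119]
mouth [ 0.5757 -0.0856  0.041 ] [np.float64(0.005295793279624812), np.float64(0.005295793279624858)]
pivot [ 0.5637 -0.1095  0.1023] [np.float64(0.006772643182777409), np.float64(0.006772643182777401)]
post [ 0.5402 -0.1891  0.1283] [np.float64(0.002946746066885803), np.float64(0.0029467460668856993)]
jigo [ 0.5577 -0.1356  0.0024] [np.float64(0.0056895909497086585), np.float64(0.00568959094970852)]
grip [0.4697 0.3351 0.0221] [np.float64(0.0009073840489904729), np.float64(0.0009073840489904495)]
sh [0.5122 0.3407 0.0163] [np.float64(0.0007471229310633677), np.float64(0.0007471229310633354)]
nose [0.5738 0.3346 0.0053] [np.float64(0.0007806911019880168), np.float64(0.0007806911019881897)]
pivot [ 0.5601 -0.1155  0.1   ]
post [ 0.5386 -0.192   0.126 ]
grip [0.4702 0.3369 0.017 ]
sh [0.5119 0.3399 0.017 ]
nose [0.5723 0.3317 0.017 ]
```

View pics/cj.png

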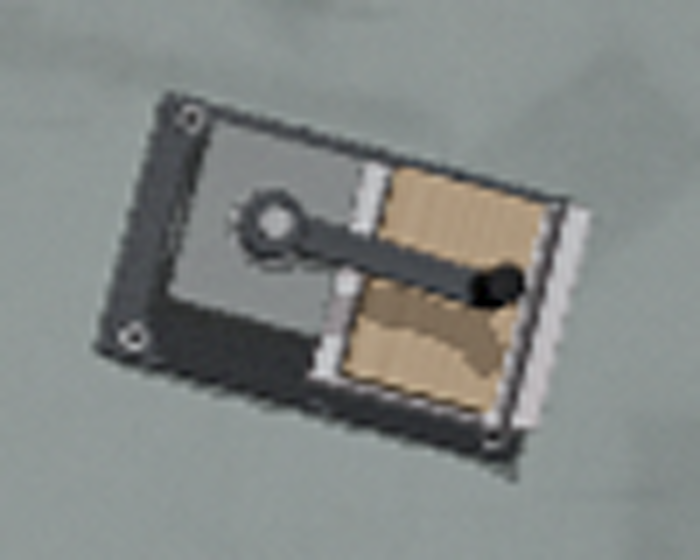

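View pics/cb.png

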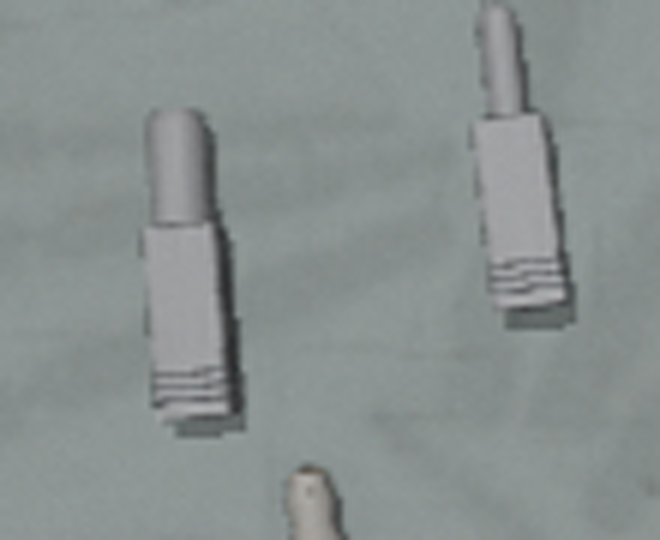

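```bash
cat > fit.py <<'E'
from h import *
import pickle
from scipy.optimize import minimize
np.set_printoptions(precision=4,suppress=True)
pt,ps=pickle.load(open('p0.pkl','rb'))
# block-top edges: points at block-top height vs not; logistic rect fit per camera (beech is lower -> clean edges)
for n,p in (('top',pt),('scene',ps)):
    C=cloud(p);c0=np.array([.5666,-.1094]);a0=np.radians(-106)
    m=(np.linalg.norm(C[...,:2]-c0,axis=-1)<.06)&(p['depth']>0)
    P=C[m];ins=(abs(P[:,2]-.0915)<.006);hub=P[:,2]>.098
    # re-project pixel rays of lower pts to the z=.092 plane so edges are where rays pass
    v,u=np.nonzero(m);Q=np.array([at_z(p,(a,b),.092) for a,b in zip(u,v)])[:,:2]
    Q=Q[~hub];t=ins[~hub]
    def f(k):
        d=Q-k[:2];x=d@[np.cos(k[2]),np.sin(k[2])];y=d@[-np.sin(k[2]),np.cos(k[2])]
        s=np.maximum(abs(x)-.030,abs(y)-.035)
        return np.mean((t-1/(1+np.exp(np.clip(s/.0012,-50,50))))**2)
    r=min((minimize(f,[*c0,a0+j],method='Nelder-Mead',options=dict(initial_simplex=[[*c0,a0],[c0[0]+.004,c0[1],a0],[c0[0],c0[1]+.004,a0],[*c0,a0+.06]])) for j in (0,)),key=lambda r:r.fun)
    a=r.x[2];print(n,r.x[:2],np.degrees(a),r.fun,'mouth',r.x[:2]-.03*np.array([np.cos(a),np.sin(a)]))
# bush handle fits
for n,p in (('top',pt),('scene',ps)):
  for l in ('bush_thick','bush_thin'):
    C=cloud(p);m=silhouettes(p,l) if 0 else None
E
python3 fit.py
python3 - <<'E'
from h import *
np.set_printoptions(precision=4,suppress=True)
from scipy.optimize import minimize
import pickle
pt,ps=pickle.load(open('p0.pkl','rb'))
for n,p in (('top',pt),('scene',ps)):
    C=cloud(p);c0=np.array([.470,.336])
    m=(abs(C[...,0]-.5)<.1)&(abs(C[...,1]-.336)<.035)&(p['depth']>0)
    P=C[m]
    for zl in (.012,.022):
        Q=P[P[:,2]>zl]; H=Q[Q[:,0]<.505]
        w,V=np.linalg.eigh(np.cov(Q[:,:2].T));a=np.degrees(np.arctan(V[1,1]/V[0,1]))
        print(n,zl,'axis deg',a,'mean',Q[:,:2].mean(0),'xr',np.percentile(Q[:,0],[0,1,99,100]),'handle y',np.percentile(H[:,1],[1,50,99]),H[:,0].mean(),
          [ (round(np.ptp(Q[abs(Q[:,0]-x)<.004][:,1]),3),round(Q[abs(Q[:,0]-x)<.004][:,1].mean(),4)) for x in (.43,.46,.49,.53,.555)])
E
```

```text
top [ 0.5662 -0.1092] -106.29137022447263 0.017208402188473935 mouth [ 0.5747 -0.0804]
scene [ 0.5627 -0.1075] -106.66611481890445 0.01873708641889107 mouth [ 0.5713 -0.0788]
top 0.012 axis deg 4.271120171533689 mean [0.4902 0.3357] xr [0.4238 0.4242 0.5644 0.5674] handle y [0.3165 0.3336 0.3532] 0.46439654409262404 [(np.float64(0.033), np.float64(0.3314)), (np.float64(0.033), np.float64(0.3337)), (np.float64(0.034), np.float64(0.3354)), (np.float64(0.026), np.float64(0.3383)), (np.float64(0.026), np.float64(0.341))]
top 0.022 axis deg 4.124665077888044 mean [0.4884 0.3362] xr [0.4238 0.4242 0.5639 0.5672] handle y [0.3168 0.334  0.3532] 0.4643363946993484 [(np.float64(0.033), np.float64(0.3317)), (np.float64(0.033), np.float64(0.3337)), (np.float64(0.034), np.float64(0.3362)), (np.float64(0.025), np.float64(0.3386)), (np.float64(0.025), np.float64(0.341))]
scene 0.012 axis deg 4.801252063569003 mean [0.4775 0.3367] xr [0.4226 0.4234 0.5624 0.5677] handle y [0.3154 0.3355 0.3524] 0.4564457410275672 [(np.float64(0.034), np.float64(0.3301)), (np.float64(0.034), np.float64(0.3359)), (np.float64(0.034), np.float64(0.3383)), (np.float64(0.026), np.float64(0.3413)), (np.float64(0.027), np.float64(0.3431))]
scene 0.022 axis deg 4.381652648193734 mean [0.48  0.336] xr [0.4226 0.4239 0.5631 0.5677] handle y [0.3154 0.3349 0.3521] 0.45889658824360013 [(np.float64(0.034), np.float64(0.3303)), (np.float64(0.034), np.float64(0.3347)), (np.float64(0.034), np.float64(0.3371)), (np.float64(0.025), np.float64(0.3402)), (np.float64(0.026), np.float64(0.3417))]
```

```bash
cat > plan.py <<'E'
from h import *
import json,math
def down(yaw): # tool z down, tool x at yaw deg
    c,s=math.cos(math.radians(yaw)),math.sin(math.radians(yaw))
    return R.from_matrix(np.array([[c,s,0],[s,-c,0],[0,0,-1.]]))
def rows(targets,hand,start=None,dp=1,da=1):
    p,r=(tool()[:2] if start is None else start);out=[]
    for P,Q in targets:
        sh=np.round(r.inv().apply(np.array(P)-p)*100,dp)+0.
        tv=np.round(np.degrees((r.inv()*Q).as_rotvec()),da)+0.
        if np.linalg.norm(sh)>5 or np.linalg.norm(tv)>8.59: print('TOO BIG',sh,tv)
        p=p+r.apply(sh/100);r=r*R.from_rotvec(np.radians(tv))
        out.append([*map(float,sh),*map(float,tv),hand])
    for i in range(0,len(out),5): print(json.dumps(out[i:i+5]).replace(' ','').replace('.0,',','))
    return p,r
def lin(p0,y0,p1,y1,n): return [(np.array(p0)+(np.array(p1)-p0)*k/n,down(y0+(y1-y0)*k/n)) for k in range(1,n+1)]
def yaw(r): m=r.as_matrix();return math.degrees(math.atan2(m[1,0],m[0,0]))
E
python3 - <<'E'
from plan import *
p,r,s=tool();y0=yaw(r);n=22
a0=math.atan2(p[1],p[0]);a1=math.atan2(.335,.468);r0=np.hypot(p[0],p[1]);r1=np.hypot(.468,.335)
T=[]
for k in range(1,n+1):
    f=k/n;a=a0+(a1-a0)*f;rr=r0+(r1-r0)*f
    T.append(((rr*math.cos(a),rr*math.sin(a),.23+min(.03,.2*f)-max(0,f-.75)*.4),down(y0+(184.4-y0)*f)))
print(rows(T,6.0))
E
```

```text
[[4.6,-0.2,-0.8,0,0,-7.2,6.0],[4.6,0,-0.9,0,0,-7.3,6.0],[4.6,0.3,-0.9,0,0,-7.2,6.0],[4.5,0.4,-0.3,0,0,-7.3,6.0],[4.6,0.7,0,0,0,-7.2,6.0]]
[[4.5,0.9,0,0,0,-7.3,6.0],[4.4,1.1,0,0,0,-7.2,6.0],[4.4,1.3,0,0,0,-7.3,6.0],[4.4,1.5,0,0,0,-7.2,6.0],[4.2,1.7,0,0,0,-7.3,6.0]]
[[4.2,1.9,0,0,0,-7.2,6.0],[4.1,2.1,0,0,0,-7.3,6.0],[4,2.3,0,0,0,-7.2,6.0],[3.9,2.5,0,0,0,-7.3,6.0],[3.7,2.6,0,0,0,-7.2,6.0]]
[[3.7,2.8,0,0,0,-7.3,6.0],[3.5,3,0.9,0,0,-7.2,6.0],[3.3,3.1,1.9,0,0,-7.3,6.0],[3.2,3.3,1.8,0,0,-7.2,6.0],[3,3.5,1.8,0,0,-7.3,6.0]]
[[2.9,3.6,1.8,0,0,-7.2,6.0],[2.7,3.7,1.8,0,0,-7.3,6.0]]
(array([0.46845799, 0.33511872, 0.16025852]), Rotation.from_matrix(array([[-9.97035124e-01, -7.69477823e-02,  2.40353417e-05],
                            [-7.69477839e-02,  9.97035122e-01, -7.06250165e-05],
                            [-1.85296414e-05, -7.22650884e-05, -9.99999997e-01]])))
```

```bash
python3 -m inch '[[4.6,-0.2,-0.8,0,0,-7.2,6],[4.6,0,-0.9,0,0,-7.3,6],[4.6,0.3,-0.9,0,0,-7.2,6],[4.5,0.4,-0.3,0,0,-7.3,6],[4.6,0.7,0,0,0,-7.2,6]]'
python3 -m inch '[[4.5,0.9,0,0,0,-7.3,6],[4.4,1.1,0,0,0,-7.2,6],[4.4,1.3,0,0,0,-7.3,6],[4.4,1.5,0,0,0,-7.2,6],[4.2,1.7,0,0,0,-7.3,6]]'
```

```text
clock: 2.2
tcp_pos: [0.4277, -0.3854, 0.261]
orientation: [0.001, 0.86, 0.51, 0.0]
wrist_force: [1.3, -0.3, 0.2]
finger_gap: 0.0602
clock: 2.7
tcp_pos: [0.5438, -0.1891, 0.2602]
orientation: [0.0, 0.658, 0.753, 0.0]
wrist_force: [0.1, -0.2, -0.1]
finger_gap: 0.06
```

```bash
python3 -m inch '[[4.2,1.9,0,0,0,-7.2,6],[4.1,2.1,0,0,0,-7.3,6],[4,2.3,0,0,0,-7.2,6],[3.9,2.5,0,0,0,-7.3,6],[3.7,2.6,0,0,0,-7.2,6]]'
python3 -m inch '[[3.7,2.8,0,0,0,-7.3,6],[3.5,3,0.9,0,0,-7.2,6],[3.3,3.1,1.9,0,0,-7.3,6],[3.2,3.3,1.8,0,0,-7.2,6],[3,3.5,1.8,0,0,-7.3,6]]'
python3 -m inch '[[2.9,3.6,1.8,0,0,-7.2,6],[2.7,3.7,1.8,0,0,-7.3,6],[0,0,0,0,0,0,6],[0,0,0,0,0,0,6]]'
python3 - <<'E'
from plan import *
np.set_printoptions(precision=4,suppress=True)
p,r,s=tool();print(p,yaw(r),s['clock'],s['joint_pos'])
pc=vision.read_camera('scene');save(pc,'s1.png')
print(rows(lin(p,yaw(r),(.468,.335,.004),184.4,5),6.0,dp=2))
E
```

```text
clock: 3.2
tcp_pos: [0.5748, 0.0373, 0.2601]
orientation: [0.0, 0.391, 0.92, 0.0]
wrist_force: [0.1, 0.8, -1.7]
finger_gap: 0.06
clock: 3.7
tcp_pos: [0.5154, 0.2581, 0.1957]
orientation: [0.0, 0.085, 0.996, 0.0]
wrist_force: [0.7, 0.3, -0.5]
finger_gap: 0.0597
clock: 4.1
tcp_pos: [0.4675, 0.3358, 0.1598]
orientation: [-0.0, -0.039, 0.999, -0.0]
wrist_force: [0.7, -0.0, 1.6]
finger_gap: 0.0601
[0.4675 0.3358 0.1598] -175.48548082041467 4.1 [ 0.4838  0.3449 -0.0864  1.1407 -0.0005  0.405 ]
TOO BIG [0.11 0.06 3.18] [  0.    0.  -72.1]
TOO BIG [ 0.01 -0.02  3.12] [  0.   0. -72.]
TOO BIG [0.01 0.01 3.12] [  0.    0.  -71.9]
TOO BIG [-0.01  0.02  3.11] [  0.   0. -72.]
TOO BIG [-0.02  0.01  3.12] [  0.   0. -72.]
[[0.11,0.06,3.18,0,0,-72.1,6.0],[0.01,-0.02,3.12,0,0,-72,6.0],[0.01,0.01,3.12,0,0,-71.9,6.0],[-0.01,0.02,3.11,0,0,-72,6.0],[-0.02,0.01,3.12,0,0,-72,6.0]]
(array([0.4681, 0.335 , 0.004 ]), Rotation.from_matrix(array([[-0.997 , -0.0768,  0.0006],
                            [-0.0768,  0.997 , -0.0003],
                            [-0.0005, -0.0004, -1.    ]])))
```

View pics/s1.png

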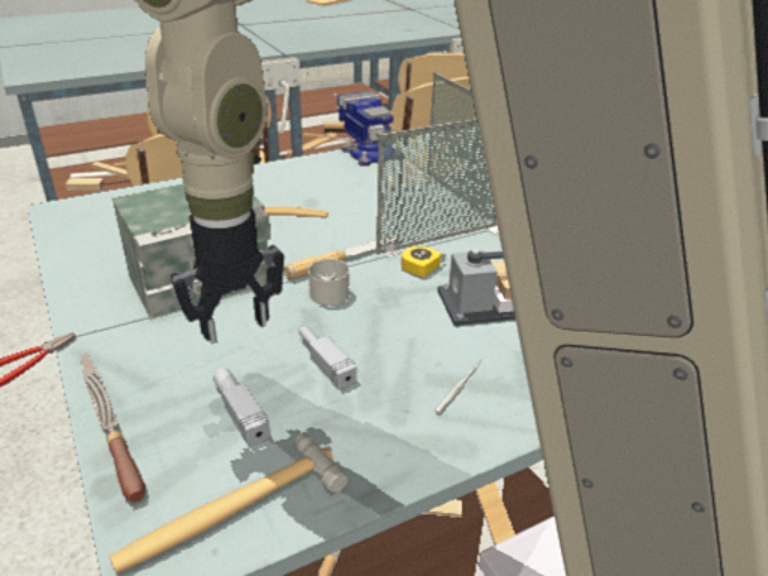

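```bash
python3 -m inch '[[0,0,4,0,0,0,6],[0,0,4,0,0,0,6],[0,0,3.5,0,0,0,6],[0,0,2.5,0,0,0,6],[0,0,1.4,0,0,0,6]]' 80
python3 -m inch '[[0,0,0,0,0,0,6],[0,0,0,0,0,0,6]]'
python3 - <<'E'
from h import *
save(vision.read_camera('top'),'t1.png');save(vision.read_camera('scene'),'s2.png')
E
```

```text
clock: 4.65
tcp_pos: [0.4692, 0.3329, 0.0046]
orientation: [-0.001, -0.036, 0.999, -0.001]
wrist_force: [-0.3, -0.9, -0.1]
finger_gap: 0.0602
clock: 4.85
tcp_pos: [0.4701, 0.3343, 0.0071]
orientation: [0.001, -0.037, 0.999, 0.0]
wrist_force: [0.2, -0.1, 1.5]
finger_gap: 0.0599
```

View pics/s2.png

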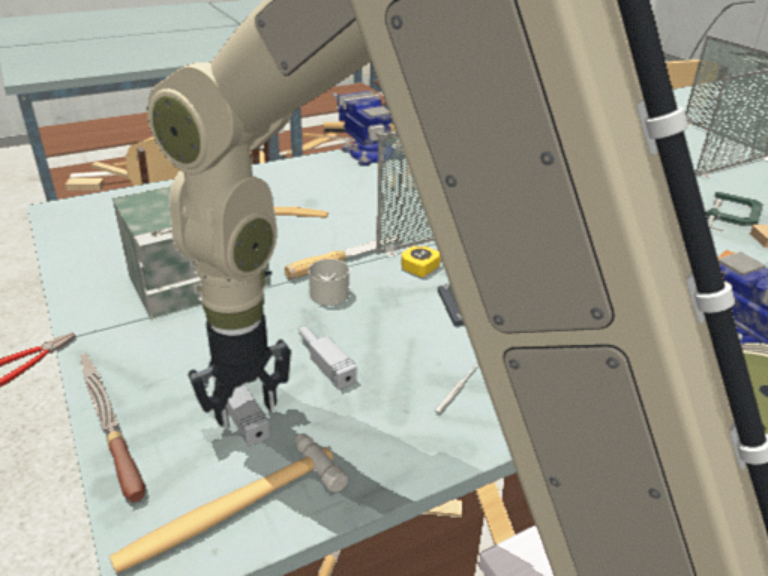

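View pics/t1.png

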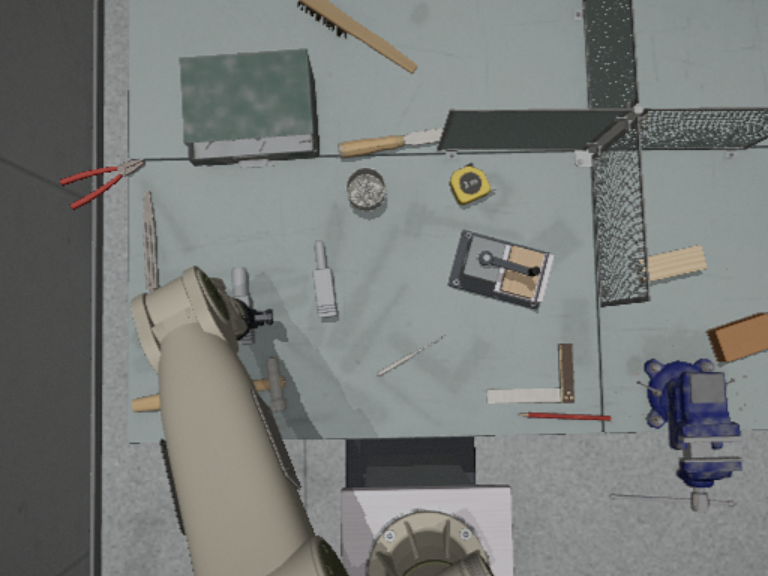

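The fingers straddle the thick bush's handle at about (240,400) in the scene view. I'll lower 1 mm, close and lift slightly.

```bash
python3 -m inch '[[0.1,0,0.1,0,0,0,6],[0,0,0,0,0,0,2.5],[0,0,0,0,0,0,2.5],[0,0,0,0,0,0,2.5],[0,0,0,0,0,0,2.5]]' 90
python3 -m inch '[[0,0,0,0,0,0,2.5],[0,0,0,0,0,0,2.5],[0,0,0,0,0,0,2.5]]'
python3 -m inch '[[0,0,-1,0,0,0,2.5],[0,0,-3,0,0,0,2.5],[0,0,-4,0,0,0,2.5],[0,0,-4,0,0,0,2.5],[0,0,0,0,0,0,2.5]]'
python3 - <<'E'
from plan import *
np.set_printoptions(precision=4,suppress=True)
for i in range(3):
    pc=vision.read_camera('scene');p,r,s=tool();print(p,yaw(r),r.as_matrix()[:,2],s['finger_gap'],s['clock'])
save(pc,'s3.png')
E
```

```text
clock: 5.45
tcp_pos: [0.4678, 0.3354, 0.0062]
orientation: [0.001, -0.039, 0.999, 0.0]
wrist_force: [-1.7, 0.5, 6.7]
finger_gap: 0.033
clock: 5.75
tcp_pos: [0.4678, 0.3354, 0.0062]
orientation: [0.001, -0.039, 0.999, 0.0]
wrist_force: [-2.3, -0.5, 5.6]
finger_gap: 0.0323
clock: 6.25
tcp_pos: [0.4706, 0.3368, 0.1314]
orientation: [0.004, -0.039, 0.999, 0.002]
wrist_force: [0.8, 1.1, -2.3]
finger_gap: 0.0326
[0.4693 0.336  0.1284] -175.57941769388898 [ 0.0053  0.0026 -1.    ] 0.03305642022538725 6.3
[0.4678 0.3352 0.1261] -175.58251954459195 [ 0.0015  0.0007 -1.    ] 0.03269350184751381 6.35
[0.4667 0.3346 0.1245] -175.5815957895761 [-0.0013 -0.0008 -1.    ] 0.032742986437953585 6.4
```

View pics/s3.png

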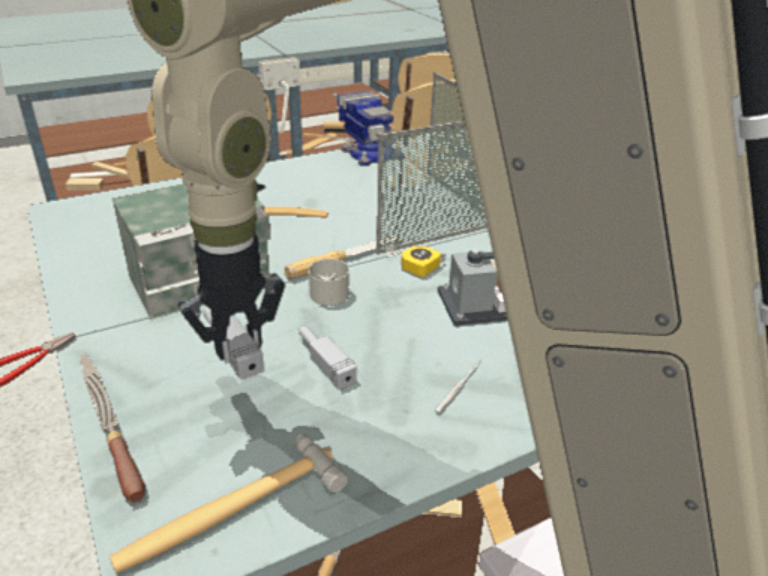

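Run:
```python
from plan import *
np.set_printoptions(precision=4,suppress=True)
vision.read_camera('top');vision.read_camera('top')
p,r,s=tool();print(p,yaw(r),r.as_matrix()[:,2],s['clock'])
print(rows(lin(p,yaw(r)%360,(.6126,.0546,.13),73.5,15),2.5))
```

```text
[0.4659 0.3342 0.1232] -175.5855790467623 [-0.0036 -0.002  -1.    ] 6.5
[[-0.8,-1.9,0,-0.1,-0.2,7.4,2.5],[-1.1,-1.8,-0.1,0,0,7.4,2.5],[-1.3,-1.7,0,0,0,7.4,2.5],[-1.5,-1.5,-0.1,0,0,7.4,2.5],[-1.7,-1.2,0,0,0,7.4,2.5]]
[[-1.8,-1.1,-0.1,0,0,7.4,2.5],[-2,-0.8,0,0,0,7.4,2.5],[-2,-0.5,-0.1,0,0,7.4,2.5],[-2.1,-0.3,0,0,0,7.3,2.5],[-2.1,0,-0.1,0,0,7.4,2.5]]
[[-2.1,0.2,0,0,0,7.4,2.5],[-2,0.6,0,0,0,7.4,2.5],[-2,0.8,-0.1,0,0,7.4,2.5],[-1.8,1,0,0,0,7.4,2.5],[-1.7,1.3,-0.1,0,0,7.4,2.5]]
(array([0.6131, 0.0545, 0.1302]), Rotation.from_matrix(array([[ 0.2838,  0.9589, -0.0002],
                            [ 0.9589, -0.2838, -0.0002],
                            [-0.0003, -0.0001, -1.    ]])))
```

```bash
python3 -m inch '[[-0.8,-1.9,0,0,0,7.4,2.5],[-1.1,-1.8,-0.1,0,0,7.4,2.5],[-1.3,-1.7,0,0,0,7.4,2.5],[-1.5,-1.5,-0.1,0,0,7.4,2.5],[-1.7,-1.2,0,0,0,7.4,2.5]]'
python3 -m inch '[[-1.8,-1.1,-0.1,0,0,7.4,2.5],[-2,-0.8,0,0,0,7.4,2.5],[-2,-0.5,-0.1,0,0,7.4,2.5],[-2.1,-0.3,0,0,0,7.3,2.5],[-2.1,0,-0.1,0,0,7.4,2.5]]'
python3 -m inch '[[-2.1,0.2,0,0,0,7.4,2.5],[-2,0.6,0,0,0,7.4,2.5],[-2,0.8,-0.1,0,0,7.4,2.5],[-1.8,1,0,0,0,7.4,2.5],[-1.7,1.3,-0.1,0,0,7.4,2.5]]'
python3 -m inch '[[0,0,0,0,0,0,2.5],[0,0,0,0,0,0,2.5],[0,0,0,0,0,0,2.5],[0,0,0,0,0,0,2.5],[0,0,0,0,0,0,2.5]]'
python3 - <<'E'
from plan import *
np.set_printoptions(precision=4,suppress=True)
for i in range(4):
    pc=vision.read_camera('scene' if i%2 else 'top');p,r,s=tool();print(p,yaw(r),r.as_matrix()[:,2],s['finger_gap'],s['clock'])
    save(pc,'u%d.png'%i)
E
```

```text
clock: 7.0
tcp_pos: [0.5156, 0.2409, 0.1252]
orientation: [-0.002, 0.283, 0.959, -0.001]
wrist_force: [-0.8, -0.3, -3.6]
finger_gap: 0.0329
clock: 7.5
tcp_pos: [0.5643, 0.1476, 0.128]
orientation: [-0.002, 0.572, 0.82, -0.001]
wrist_force: [0.0, 0.7, -3.2]
finger_gap: 0.0326
clock: 8.0
tcp_pos: [0.6134, 0.0546, 0.1298]
orientation: [-0.001, 0.803, 0.596, -0.002]
wrist_force: [0.7, 0.1, -3.5]
finger_gap: 0.0326
clock: 8.5
tcp_pos: [0.6142, 0.056, 0.1322]
orientation: [-0.0, 0.801, 0.599, -0.0]
wrist_force: [-0.3, -0.1, -3.9]
finger_gap: 0.0328
[0.6143 0.056  0.1323] 73.58475605667888 [-0.0001 -0.     -1.    ] 0.032697254548187914 8.55
[0.6144 0.0559 0.1324] 73.57110641862624 [ 0.0001 -0.0001 -1.    ] 0.03246369221094404 8.6
[0.6145 0.0557 0.1324] 73.55694833224193 [ 0.0002 -0.0001 -1.    ] 0.032667516375959806 8.65
[0.6146 0.0556 0.1324] 73.5478778936696 [ 0.0003 -0.0001 -1.    ] 0.03269176883432767 8.7
```

View pics/u2.png

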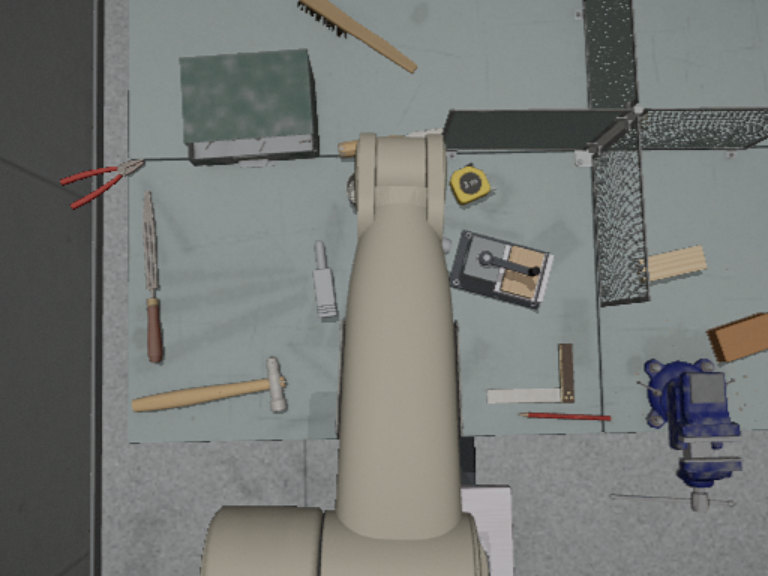

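View pics/u3.png

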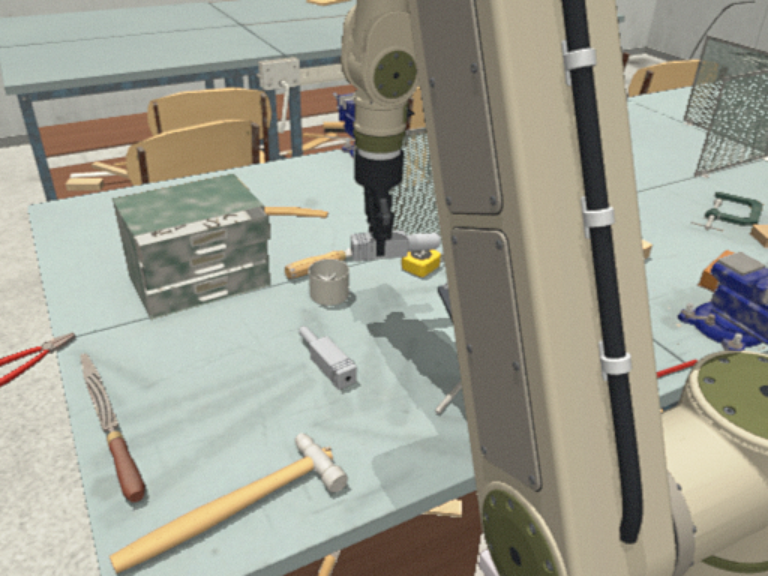

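```bash
cat > bushpose.py <<'E'
from plan import *
np.set_printoptions(precision=4,suppress=True)
def look(name='scene',lvl=True):
    pc=vision.read_camera(name);p,r,s=tool();C=cloud(pc)
    g=p-r.as_matrix()[:,2]*0.0108           # axis at grip
    ax=-r.as_matrix()[:,0];lat=r.as_matrix()[:,1]
    D=C-g;X=D@ax;Y=D@lat;Z=D@np.array([0,0,1.])
    m=(pc['depth']>0)&(abs(Y)<.024)&(abs(Z)<.025)&(X>-.06)&(X<.12)
    X,Y,Z=X[m],Y[m],Z[m];print(name,'n',m.sum(),'x range',np.percentile(X,[0,1,2,98,99,100]),'tcp',p,yaw(r),s['clock'])
    for a in np.arange(-.045,.105,.01):
        k=(X>=a)&(X<a+.01)
        if k.sum()>4: print(round(a+.005,3),k.sum(),'y',np.percentile(Y[k],[5,95]),'z',np.percentile(Z[k],[5,50,95]))
    return pc
if __name__=='__main__': look()
E
python3 bushpose.py
```

```text
scene n 780 x range [-0.0396 -0.0393 -0.039   0.0997  0.1019  0.1056] tcp [0.6146 0.0555 0.1324] 73.53639170534618 8.75
-0.04 54 y [-0.0185  0.0116] z [-0.012   0.0038  0.0165]
-0.03 74 y [-0.0187  0.0109] z [-0.0122  0.0104  0.0174]
-0.02 72 y [-0.0193  0.0103] z [-0.0135  0.009   0.0173]
-0.01 88 y [-0.0232  0.0149] z [-0.012   0.012   0.0213]
0.0 9 y [-0.0228  0.021 ] z [-0.0126 -0.0074  0.0212]
0.01 22 y [-0.0232 -0.0161] z [-0.0153 -0.0008  0.0178]
0.02 51 y [-0.0193 -0.0133] z [-0.0138  0.0014  0.0159]
0.03 70 y [-0.0187  0.0074] z [-0.0132  0.0078  0.0174]
0.04 74 y [-0.0196  0.0069] z [-0.0144  0.0086  0.0177]
0.05 47 y [-0.018   0.0055] z [-0.0118  0.0074  0.0173]
0.06 47 y [-0.0141  0.0014] z [-0.0082  0.0067  0.0135]
0.07 44 y [-0.0153 -0.0009] z [-0.0072  0.0066  0.014 ]
0.08 44 y [-0.015  -0.0009] z [-0.0063  0.0076  0.0141]
0.09 44 y [-0.0153 -0.001 ] z [-0.0101  0.0065  0.0137]
0.1 38 y [-0.0155  0.0023] z [-0.0074  0.0075  0.0133]
```

Run:
```python
from plan import *
p,r,s=tool()
rows(lin(p,yaw(r),(.6105,.0454,.0412),73.55,4),2.5,dp=2)
```

```text
[[-0.27,-0.03,2.28,0,0,0,2.5],[-0.27,-0.02,2.28,0,0,0,2.5],[-0.27,-0.03,2.28,0,0,0,2.5],[-0.28,-0.03,2.28,0,0,0,2.5]]
```

```bash
python3 -m inch '[[-0.27,-0.03,2.28,0,0,0,2.5],[-0.27,-0.02,2.28,0,0,0,2.5],[-0.27,-0.03,2.28,0,0,0,2.5],[-0.28,-0.03,2.28,0,0,0,2.5],[0,0,0,0,0,0,2.5]]'
python3 -m inch '[[0,0,0,0,0,0,2.5],[0,0,0,0,0,0,2.5],[0,0,0,0,0,0,2.5],[0,0,0,0,0,0,2.5]]'
python3 - <<'E'
from bushpose import *
pc=look('top')
cv2.imwrite('pics/v1.png',cv2.resize(pc['pixels'][140:220,270:370,::-1],None,fx=7,fy=7,interpolation=cv2.INTER_CUBIC))
ps=look('scene');save(ps,'v2.png')
import pickle;pickle.dump((pc,ps),open('p1.pkl','wb'))
E
```

```text
clock: 9.25
tcp_pos: [0.6075, 0.045, 0.0378]
orientation: [-0.002, 0.801, 0.598, -0.003]
wrist_force: [-0.8, -0.3, -3.3]
finger_gap: 0.0324
clock: 9.65
tcp_pos: [0.6114, 0.0452, 0.0424]
orientation: [0.001, 0.801, 0.598, 0.001]
wrist_force: [-0.0, 0.1, -3.0]
finger_gap: 0.0329
top n 35 x range [0.0887 0.0889 0.089  0.1037 0.1038 0.1039] tcp [0.6112 0.0452 0.0421] 73.52031250995694 9.7
0.09 11 y [-0.0037  0.0094] z [0.0051 0.011  0.0151]
0.1 24 y [-0.0124  0.0077] z [0.0037 0.0096 0.0151]
scene n 685 x range [-0.0397 -0.0392 -0.0389  0.0986  0.1001  0.1029] tcp [0.6109 0.0452 0.0418] 73.51915342760343 9.75
-0.04 42 y [-0.0164  0.0069] z [-0.0124  0.0064  0.0175]
-0.03 68 y [-0.0181  0.0079] z [-0.0121  0.0114  0.018 ]
-0.02 72 y [-0.0193  0.0125] z [-0.0123  0.0122  0.0179]
-0.01 73 y [-0.0222  0.0145] z [-0.0125  0.0132  0.0195]
0.0 14 y [-0.0226  0.0191] z [-0.0098  0.0147  0.0222]
0.01 16 y [-0.0234 -0.0148] z [-0.0161 -0.0038  0.0172]
0.02 40 y [-0.0194 -0.0139] z [-0.0122  0.0025  0.0148]
0.03 57 y [-0.0194  0.0058] z [-0.0131  0.0097  0.0176]
0.04 65 y [-0.019   0.0131] z [-0.0137  0.0108  0.018 ]
0.05 49 y [-0.0173  0.0101] z [-0.0091  0.0081  0.0174]
0.06 41 y [-0.0147  0.0009] z [-0.0049  0.0083  0.0149]
0.07 39 y [-0.0141  0.0018] z [-0.0056  0.0065  0.0143]
0.08 44 y [-0.0139  0.0032] z [-0.0078  0.0078  0.0145]
0.09 39 y [-0.0145  0.0022] z [-0.0064  0.0066  0.0138]
0.1 26 y [-0.0142 -0.0005] z [-0.0046  0.0051  0.0136]
```

View pics/v1.png

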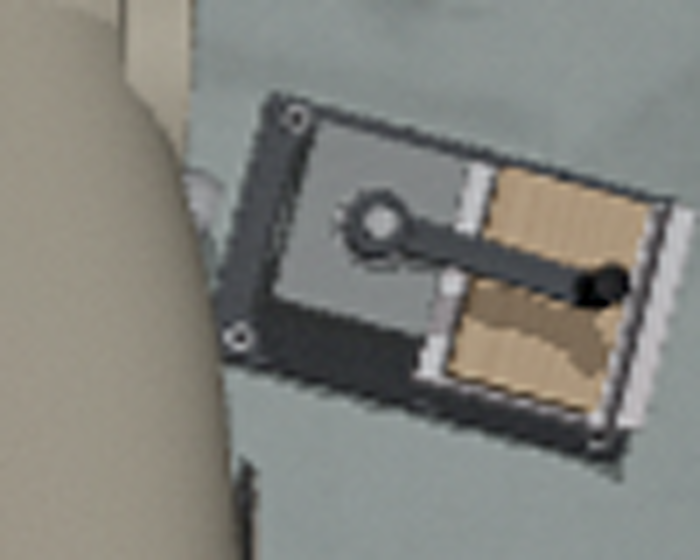

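View pics/v2.png

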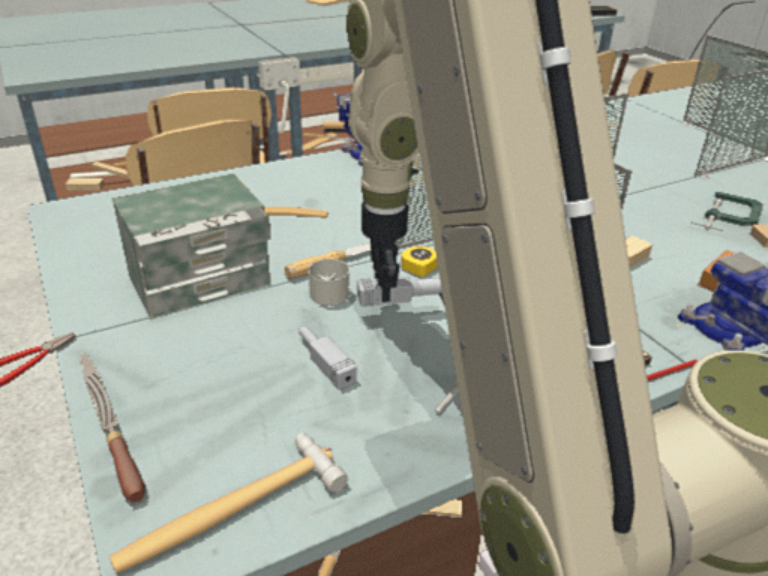

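Run:
```python
from plan import *
import pickle
pc,ps=pickle.load(open('p1.pkl','rb'))
def proj(p,X):
    c=(np.linalg.inv(p['T'])@np.r_[X,1])[:3];K=p['mtx'];return K[0,0]*c[0]/-c[2]+K[0,2],K[1,1]*(-c[1])/-c[2]+K[1,2]
S=10;u0,v0,u1,v1=285,145,360,205
im=cv2.resize(pc['pixels'][v0:v1,u0:u1,::-1],None,fx=S,fy=S,interpolation=cv2.INTER_CUBIC)
tr=lambda q:(int((q[0]-u0+.5)*S),int((q[1]-v0+.5)*S))
t=np.array([.6112,.0452,.0421]);a=math.radians(-106.48);ax=np.array([math.cos(a),math.sin(a),0]);lat=np.array([-ax[1],ax[0],0])
def circ(x,rad,col):
    pts=[tr(proj(pc,t+[0,0,.0105]+ax*x+rad*(lat*math.cos(q)+np.array([0,0,math.sin(q)])))) for q in np.linspace(0,2*np.pi,60)]
    cv2.polylines(im,[np.array(pts)],True,col,1)
circ(.1055,.010,(0,0,255));circ(.0995,.014,(0,0,255));circ(.085,.014,(0,0,255))
for m,yw,col in (((.5735,-.0798),-106.45,(0,255,0)),((.5747,-.0804),-106.29,(255,0,0))):
    b=math.radians(yw);bx=np.array([math.cos(b),math.sin(b),0]);by=np.array([-bx[1],bx[0],0]);M=np.array([*m,0])
    for z in (.092,.012):
        X=[(0,-.035),(0,.035),(.06,.035),(.06,-.035)] if z>.05 else [(-.015,-.055),(-.015,.055),(.16,.055),(.16,-.055)]
        cv2.polylines(im,[np.array([tr(proj(pc,M+bx*i+by*j+[0,0,z])) for i,j in X])],True,col,1)
cv2.imwrite('pics/ov.png',im)
```

```text
(no output)
```

View pics/ov.png

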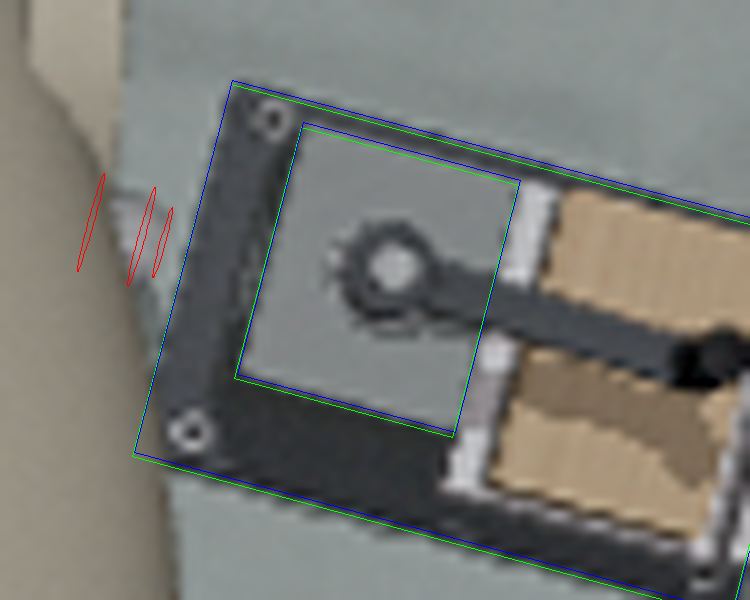

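Run:
```python
from plan import *
import pickle
pt,ps=pickle.load(open('p0.pkl','rb'))
def proj(p,X):
    c=(np.linalg.inv(p['T'])@np.r_[X,1])[:3];K=p['mtx'];return K[0,0]*c[0]/-c[2]+K[0,2],K[1,1]*(-c[1])/-c[2]+K[1,2]
S=12;u0,v0,u1,v1=285,160,345,208
im=cv2.resize(ps['pixels'][v0:v1,u0:u1,::-1],None,fx=S,fy=S,interpolation=cv2.INTER_CUBIC)
tr=lambda q:(int((q[0]-u0+.5)*S),int((q[1]-v0+.5)*S))
for m,yw,col in (((.5720,-.079),-106.45,(0,255,0)),((.5747,-.0804),-106.29,(255,0,0))):
    b=math.radians(yw);bx=np.array([math.cos(b),math.sin(b),0]);by=np.array([-bx[1],bx[0],0]);M=np.array([*m,0])
    P=lambda i,j,z:tr(proj(ps,M+bx*i+by*j+[0,0,z]))
    for L in ([(0,-.035,.092),(0,.035,.092),(.06,.035,.092),(.06,-.035,.092)],[(0,-.035,.092),(0,.035,.092),(0,.035,.012),(0,-.035,.012)],[(-.015,-.055,.012),(-.015,.055,.012),(.1,.055,.012),(.1,-.055,.012)]):
        cv2.polylines(im,[np.array([P(*x) for x in L])],True,col,1)
    cv2.polylines(im,[np.array([P(0,.01775*math.cos(q),.052+.01775*math.sin(q)) for q in np.linspace(0,6.28,50)])],True,col,1)
cv2.imwrite('pics/ov2.png',im)
```

```text
(no output)
```

View pics/ov2.png

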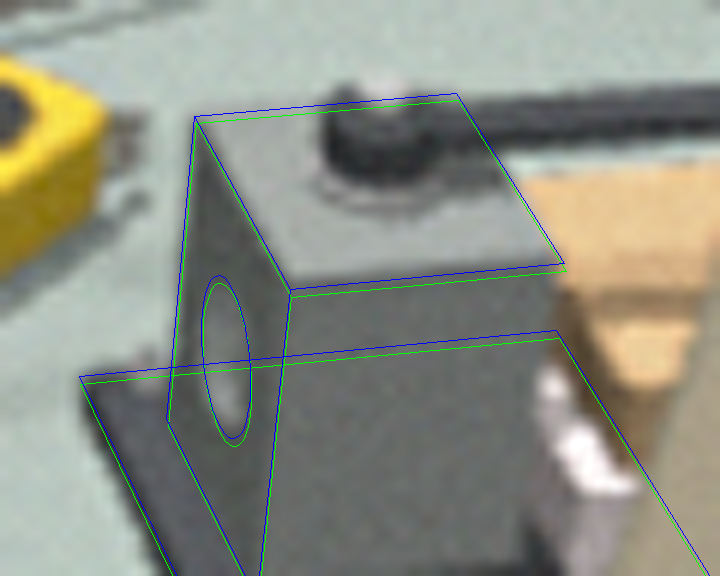

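The overlays put the mouth about 2 mm further along tool +y and 1 mm lower than the bush axis. I'll correct that and advance in small steps, watching the forces.

```bash
python3 -m inch '[[-0.5,0.2,0.1,0,0,0,2.5],[-0.5,0,0,0,0,0,2.5],[-0.5,0,0,0,0,0,2.5],[-0.5,0,0,0,0,0,2.5],[0,0,0,0,0,0,2.5]]'
python3 -m inch '[[0,0,0,0,0,0,2.5],[0,0,0,0,0,0,2.5],[0,0,0,0,0,0,2.5]]'
python3 - <<'E'
from plan import *
import pickle
pc=vision.read_camera('top');p,r,s=tool();print(p,yaw(r),s['wrist_force'])
cv2.imwrite('pics/w1.png',cv2.resize(pc['pixels'][145:205,285:360,::-1],None,fx=10,fy=10,interpolation=cv2.INTER_CUBIC))
E
```

```text
clock: 10.25
tcp_pos: [0.6064, 0.0245, 0.04]
orientation: [0.0, 0.802, 0.598, -0.0]
wrist_force: [0.3, 0.0, -3.3]
finger_gap: 0.0325
clock: 10.55
tcp_pos: [0.6068, 0.0256, 0.0401]
orientation: [0.0, 0.801, 0.599, 0.0]
wrist_force: [0.5, -0.0, -4.0]
finger_gap: 0.0325
[0.6067675  0.02557305 0.04006571] 73.5255383915375 [-0.51469158 -0.36665869 -3.64272763]
```

View pics/w1.png

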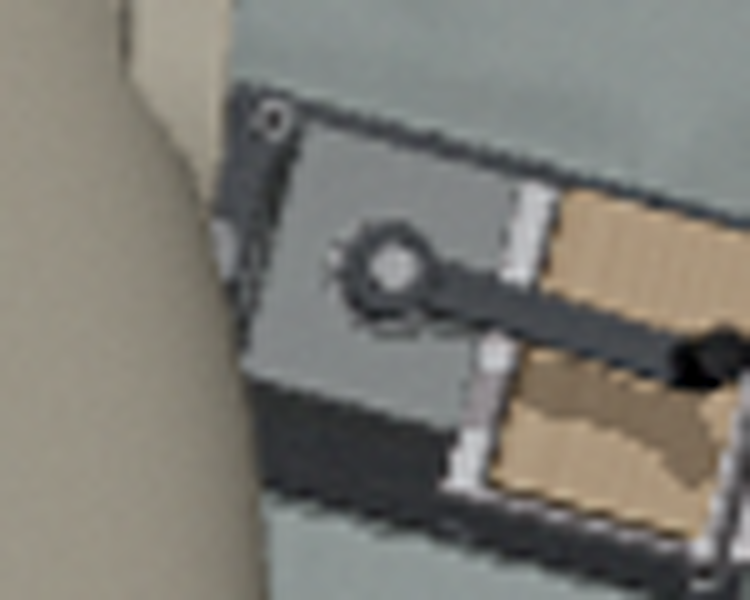

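```bash
python3 -m inch '[[-0.4,0,-0.05,0,0,0,2.5],[-0.3,0,0,0,0,0,2.5],[-0.3,0,0,0,0,0,2.5]]'
python3 -m inch '[[-0.3,0,0,0,0,0,2.5],[0,0,0,0,0,0,2.5]]'
```

```text
clock: 10.9
tcp_pos: [0.6038, 0.0156, 0.0406]
orientation: [0.0, 0.801, 0.598, 0.0]
wrist_force: [1.0, 1.2, -3.1]
finger_gap: 0.0328
clock: 11.1
tcp_pos: [0.6043, 0.013, 0.0412]
orientation: [0.0, 0.801, 0.598, 0.001]
wrist_force: [2.8, 2.3, -3.0]
finger_gap: 0.0328
```

```bash
python3 -m inch '[[-0.3,0.05,0,0,0,0,2.5],[-0.3,0,0,0,0,0,2.5],[0,0,0,0,0,0,2.5]]'
python3 -m inch '[[-0.3,0,0,0,0,0,2.5],[-0.3,0,0,0,0,0,2.5],[0,0,0,0,0,0,2.5]]'
```

```text
clock: 11.4
tcp_pos: [0.6027, 0.0063, 0.041]
orientation: [0.001, 0.801, 0.598, 0.0]
wrist_force: [4.6, 0.4, -2.7]
finger_gap: 0.0325
clock: 11.7
tcp_pos: [0.6012, 0.0008, 0.041]
orientation: [0.001, 0.801, 0.598, 0.001]
wrist_force: [4.3, -0.5, -2.8]
finger_gap: 0.0328
```

```bash
python3 -m inch '[[-0.4,0.05,0,0,0,0,2.5],[-0.4,0,0,0,0,0,2.5],[-0.4,0,0,0,0,0,2.5],[0,0,0,0,0,0,2.5]]'
python3 -m inch '[[-0.4,0.03,0,0,0,0,2.5],[-0.4,0,0,0,0,0,2.5],[-0.4,0,0,0,0,0,2.5],[0,0,0,0,0,0,2.5]]'; python3 -c "
from plan import *
p,r,s=tool();print(p,yaw(r),s['wrist_force'],s['ft_torque'])"
```

```text
clock: 12.1
tcp_pos: [0.5977, -0.0112, 0.0409]
orientation: [0.001, 0.801, 0.598, 0.0]
wrist_force: [5.3, 0.3, -3.2]
finger_gap: 0.033
clock: 12.5
tcp_pos: [0.5944, -0.0225, 0.0409]
orientation: [0.001, 0.801, 0.598, 0.0]
wrist_force: [5.1, -1.1, -3.6]
finger_gap: 0.0326
[ 0.59443464 -0.02251745  0.04085033] 73.48312796687671 [ 5.12911955 -1.1137622  -3.5681725 ] [-0.0959526  -0.98672838  0.30827245]
```

```bash
python3 -m inch '[[-0.4,0.03,0,0,0,0,2.5],[-0.4,0,0,0,0,0,2.5],[0,0,0,0,0,0,2.5]]'
python3 -m inch '[[-0.1,0,0,0,0,0,2.5],[0,0,0,0,0,0,2.5]]'
python3 -m inch '[[-0.1,0,0,0,0,0,2.5],[0,0,0,0,0,0,2.5]]'
```

```text
clock: 12.8
tcp_pos: [0.5922, -0.0301, 0.0408]
orientation: [0.0, 0.801, 0.598, -0.0]
wrist_force: [4.0, -0.0, -1.8]
finger_gap: 0.0331
clock: 13.0
tcp_pos: [0.5921, -0.0305, 0.0408]
orientation: [0.0, 0.801, 0.598, 0.0]
wrist_force: [4.5, 1.6, -1.9]
finger_gap: 0.0325
clock: 13.2
tcp_pos: [0.5918, -0.0313, 0.0408]
orientation: [0.0, 0.801, 0.599, 0.0]
wrist_force: [4.8, 0.6, -1.4]
finger_gap: 0.0327
```

```bash
python3 -m inch '[[-0.15,0,0,0,0,0,2.5],[0,0,0,0,0,0,2.5]]'
python3 -m inch '[[-0.15,0,0,0,0,0,2.5],[0,0,0,0,0,0,2.5]]'
python3 -m inch '[[-0.15,0,0,0,0,0,2.5],[0,0,0,0,0,0,2.5]]'
```

```text
clock: 13.4
tcp_pos: [0.5914, -0.0327, 0.0408]
orientation: [0.0, 0.801, 0.599, 0.0]
wrist_force: [5.4, 2.4, -1.3]
finger_gap: 0.0327
clock: 13.6
tcp_pos: [0.591, -0.0341, 0.0408]
orientation: [0.0, 0.801, 0.599, 0.0]
wrist_force: [3.8, 1.6, -1.1]
finger_gap: 0.0322
clock: 13.8
tcp_pos: [0.591, -0.0341, 0.0409]
orientation: [-0.001, 0.801, 0.599, 0.002]
wrist_force: [5.6, 5.8, -1.3]
finger_gap: 0.0325
```

```bash
python3 -m inch '[[-0.15,0,0,0,0,0,2.5],[0,0,0,0,0,0,2.5]]'
python3 -m inch '[[-0.15,0,0,0,0,0,2.5],[0,0,0,0,0,0,2.5]]'
python3 -m inch '[[0,0,0,0,0,0,2.5],[0,0,0,0,0,0,2.5]]'
python3 - <<'E'
from bushpose import *
look('scene'); save(vision.read_camera('scene'),'x1.png');save(vision.read_camera('top'),'x2.png')
E
```

```text
clock: 14.0
tcp_pos: [0.591, -0.0341, 0.0409]
orientation: [-0.002, 0.801, 0.599, 0.003]
wrist_force: [7.9, 11.1, -1.6]
finger_gap: 0.0329
clock: 14.2
tcp_pos: [0.591, -0.0341, 0.041]
orientation: [-0.002, 0.8, 0.6, 0.004]
wrist_force: [8.7, 16.8, -2.2]
finger_gap: 0.0329
clock: 14.4
tcp_pos: [0.5909, -0.0341, 0.041]
orientation: [-0.002, 0.8, 0.6, 0.004]
wrist_force: [9.1, 14.8, -2.0]
finger_gap: 0.0329
scene n 409 x range [-0.0402 -0.0398 -0.0394  0.0388  0.0401  0.0431] tcp [ 0.5909 -0.0341  0.041 ] 73.70390342641517 14.45
-0.04 62 y [-0.0182  0.0124] z [-0.0133  0.0037  0.0174]
-0.03 67 y [-0.0194  0.0124] z [-0.0125  0.0123  0.0181]
-0.02 65 y [-0.0192  0.0133] z [-0.0139  0.011   0.0179]
-0.01 77 y [-0.0229  0.0168] z [-0.0112  0.0131  0.0195]
0.0 20 y [-0.0223  0.0185] z [-0.0156  0.0152  0.0223]
0.01 8 y [-0.0231 -0.0206] z [-0.0088 -0.0019  0.0104]
0.02 34 y [-0.0197 -0.0139] z [-0.0139 -0.      0.0127]
0.03 51 y [-0.0176 -0.0079] z [-0.0149  0.005   0.0178]
0.04 25 y [-0.0184  0.0097] z [-0.0134  0.0041  0.018 ]
```

View pics/x1.png

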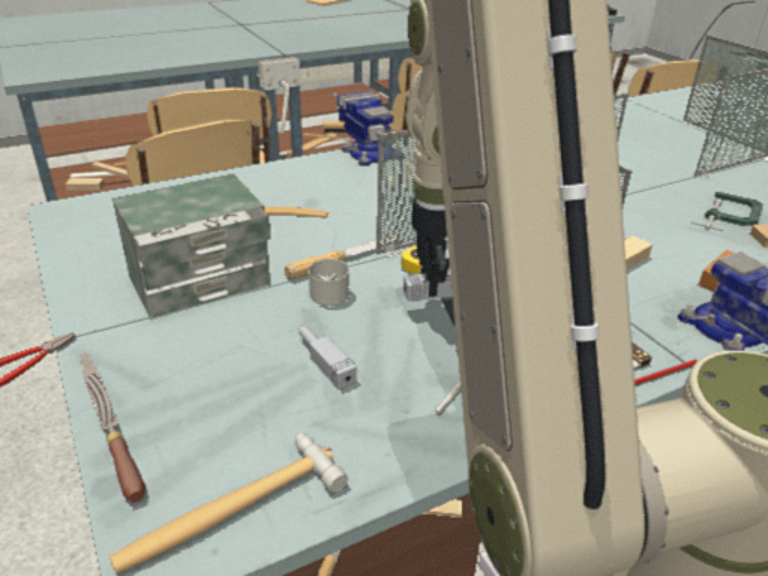

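The axial force rises with no further travel. The TCP-based shoulder position agrees with the mouth estimate to about 2 mm, so the bush is home. Now I'll relieve the push, open and lift.

```bash
python3 -m inch '[[0.3,0,0,0,0,0,2.5],[0,0,0,0,0,0,2.5]]'
python3 -m inch '[[0,0,0,0,0,0,6],[0,0,0,0,0,0,6],[0,0,0,0,0,0,6],[0,0,0,0,0,0,6]]'
python3 -m inch '[[0,0,-1,0,0,0,6],[0,0,-3,0,0,0,6],[0,0,-4,0,0,0,6],[0,0,-4,0,0,0,6],[0,0,-4,0,0,0,6]]'
```

```text
clock: 14.75
tcp_pos: [0.591, -0.0341, 0.0408]
orientation: [-0.0, 0.801, 0.599, 0.001]
wrist_force: [5.6, 5.7, -1.2]
finger_gap: 0.0325
clock: 15.15
tcp_pos: [0.5895, -0.0361, 0.0404]
orientation: [-0.0, 0.801, 0.598, -0.001]
wrist_force: [0.1, -0.5, -0.9]
finger_gap: 0.0601
clock: 15.65
tcp_pos: [0.5898, -0.0361, 0.203]
orientation: [0.0, 0.801, 0.598, 0.0]
wrist_force: [1.3, -0.4, -0.4]
finger_gap: 0.0601
```

Run:
```python
from plan import *
import pickle
np.set_printoptions(precision=4,suppress=True)
pt,ps=pickle.load(open('p0.pkl','rb'));C=cloud(pt)
a=math.radians(-106.4);bx=np.array([math.cos(a),math.sin(a)]);by=np.array([-bx[1],bx[0]]);M=np.array([.5755,-.0807])
D=C[...,:2]-M;X=D@bx;Y=D@by
for lo in np.arange(.0,.14,.01):
    m=(X>=lo)&(X<lo+.01)&(abs(Y)<.045)&(C[...,2]>.097)
    if m.sum(): print(round(lo+.005,3),m.sum(),'y',np.percentile(Y[m],[5,50,95]),'z',np.percentile(C[m][:,2],[10,50,95]))
m=(X>.09)&(X<.15)&(abs(Y)<.04)&(C[...,2]>.128);print('post',C[m].mean(0),m.sum(),X[m].mean(),Y[m].mean())
p,r,s=tool()
rows(lin(p,yaw(r),(.5436,-.1923,.2),73.6,5),4.0)
```

```text
0.005 2 y [-0.0054 -0.0011  0.0031] z [0.0974 0.0984 0.0994]
0.015 6 y [-0.0071 -0.001   0.0042] z [0.1025 0.1085 0.1112]
0.025 39 y [-0.0127 -0.002   0.0101] z [0.1055 0.1089 0.1172]
0.035 34 y [-0.0133 -0.0029  0.0094] z [0.104 0.111 0.117]
0.045 21 y [-0.0078 -0.002   0.0053] z [0.1019 0.1074 0.1125]
0.055 23 y [-0.0201 -0.0022  0.0041] z [0.1035 0.1055 0.1101]
0.065 21 y [-0.0084 -0.0021  0.004 ] z [0.103  0.1063 0.1085]
0.075 21 y [-0.0084 -0.0021  0.0043] z [0.1044 0.1067 0.11  ]
0.085 19 y [-0.0088 -0.0024  0.003 ] z [0.1031 0.1068 0.1098]
0.095 22 y [-0.0091 -0.0028  0.0031] z [0.103  0.106  0.1095]
0.105 30 y [-0.0095 -0.0047  0.0023] z [0.1028 0.1087 0.1372]
0.115 33 y [-0.0111 -0.0053  0.0035] z [0.1085 0.137  0.1411]
0.125 3 y [-0.0064 -0.0043 -0.0018] z [0.1342 0.1346 0.1356]
post [ 0.5393 -0.189   0.1368] 36 0.11405816701604607 -0.004133759662497809
[[-3.3,0,0.1,0,0,0,4.0],[-3.2,0,0,0,0,0,4.0],[-3.3,0,0.1,0,0,-0.1,4.0],[-3.2,0,0,0,0,0,4.0],[-3.3,0,0.1,0,0,0,4.0]]
```

```bash
python3 -m inch '[[-3.3,0,0,0,0,0,4],[-3.2,0,0,0,0,0,4],[-3.3,0,0,0,0,0,4],[-3.2,-0.1,0,0,0,0,4],[-3.2,-0.1,0,0,0,0,4]]' 30
python3 -m inch '[[0,0,0,0,0,0,4],[0,0,0,0,0,0,4],[0,0,0,0,0,0,4],[0,0,0,0,0,0,4]]'
python3 - <<'E'
from h import *
import pickle
p=vision.read_camera('scene');save(p,'y1.png');q=vision.read_camera('top');save(q,'y2.png');t,r,s=tool();print(t)
pickle.dump((q,p),open('p2.pkl','wb'))
for l in ('jig_post','bush_thick_shoulder','jig_mouth','bush_thin'): print(l,[(round(m['confidence'],2),m['location']) for m in tip_of(p,l)[:2]])
E
```

```text
clock: 16.15
tcp_pos: [0.5417, -0.192, 0.2016]
orientation: [0.0, 0.801, 0.598, 0.0]
wrist_force: [1.0, 0.5, -0.1]
finger_gap: 0.0401
clock: 16.55
tcp_pos: [0.5426, -0.1897, 0.2008]
orientation: [0.0, 0.801, 0.599, 0.0]
wrist_force: [-0.2, 0.8, 0.3]
finger_gap: 0.0399
[ 0.54257407 -0.18970981  0.20066305]
jig_post []
bush_thick_shoulder [(0.83, [302.3, 189.9])]
jig_mouth [(0.59, [303.5, 188.4])]
bush_thin [(0.82, [222.0, 242.5]), (0.15, [322.0, 202.5])]
```

View pics/y1.png

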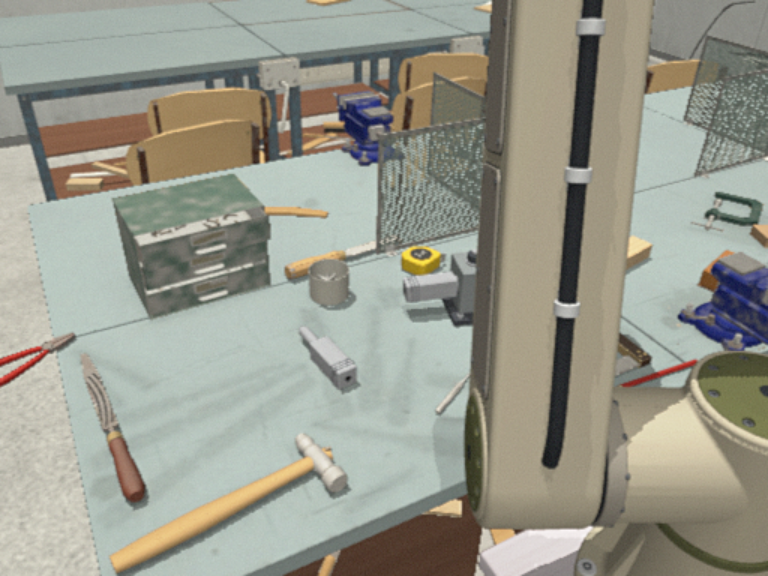

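View pics/y2.png

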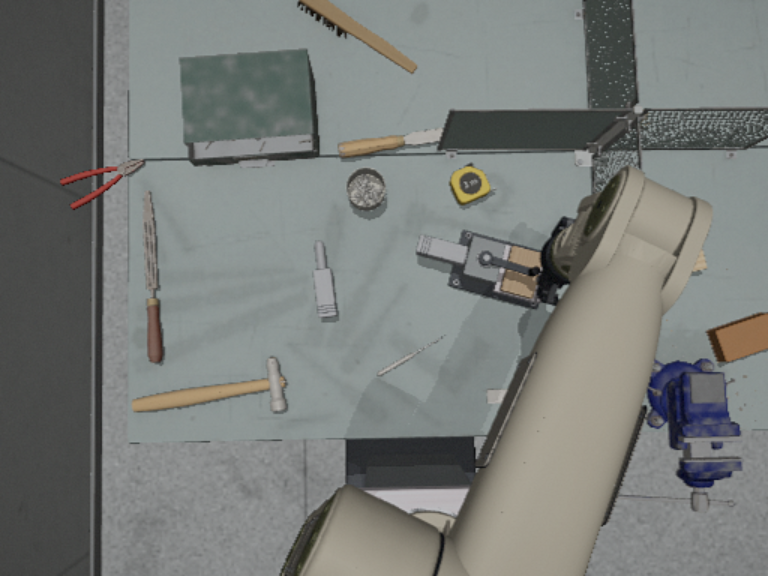

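The bush sits flush against the jig face: its tail is at (425,243) and its shoulder meets the block at (465,258) in the top view. The thin bush hasn't moved. Now I'll lower the hand over the post.

```bash
python3 -m inch '[[-0.2,0,3,0,0,0,4],[0,0,2,0,0,0,4],[0,0,1.2,0,0,0,4],[0,0,0,0,0,0,4]]'
python3 -m inch '[[0,0,1.2,0,0,0,4],[0,0,1.2,0,0,0,4],[0,0,0,0,0,0,4],[0,0,0,0,0,0,4]]'
python3 - <<'E'
from h import *
q=vision.read_camera('top');t,r,s=tool();print(t,s['wrist_force'])
cv2.imwrite('pics/z1.png',cv2.resize(q['pixels'][140:220,290:390,::-1],None,fx=7,fy=7,interpolation=cv2.INTER_CUBIC))
E
```

```text
clock: 17.25
tcp_pos: [0.5406, -0.1919, 0.1368]
orientation: [-0.002, 0.801, 0.598, -0.001]
wrist_force: [-0.2, 0.8, -0.3]
finger_gap: 0.0398
clock: 17.65
tcp_pos: [0.5416, -0.1925, 0.1144]
orientation: [-0.0, 0.801, 0.598, -0.0]
wrist_force: [0.2, 0.2, 0.4]
finger_gap: 0.0399
[ 0.54190513 -0.19270288  0.11481684] [0.53087475 0.61215025 1.08772213]
```

View pics/z1.png

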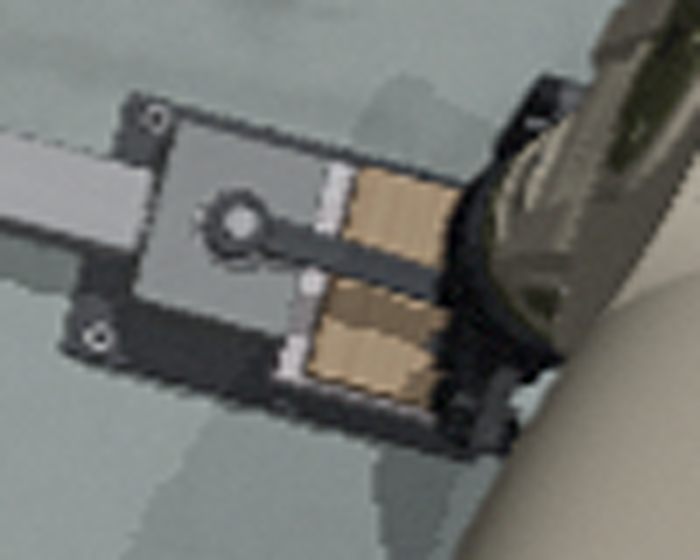

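Run:
```python
from plan import *
p,r,s=tool();n=18;T=[]
piv=np.array([.5675,-.1105])
for k in range(1,n+1):
    th=1.66*k/n;a=math.radians(-106.4)-th
    T.append(((*(piv+.085*np.array([math.cos(a),math.sin(a)])),.1148),down(73.6-66*k/n)))
print(rows(T,3.0,dp=2))
```

```text
[[0.14,-0.65,0,0,0,3.6,3.0],[0.06,-0.78,0,0,0,3.6,3.0],[0.08,-0.78,0,0,0,3.7,3.0],[0.1,-0.78,0,0,0,3.7,3.0],[0.13,-0.77,0,0,0,3.6,3.0]]
[[0.15,-0.77,0,0,0,3.7,3.0],[0.16,-0.77,0,0,0,3.7,3.0],[0.19,-0.76,0,0,0,3.6,3.0],[0.21,-0.75,0,0,0,3.7,3.0],[0.24,-0.75,0,0,0,3.7,3.0]]
[[0.25,-0.74,0,0,0,3.6,3.0],[0.27,-0.74,0,0,0,3.7,3.0],[0.3,-0.72,0,0,0,3.7,3.0],[0.31,-0.72,0,0,0,3.6,3.0],[0.34,-0.71,0,0,0,3.7,3.0]]
[[0.35,-0.7,0,0,0,3.7,3.0],[0.37,-0.68,0,0,0,3.6,3.0],[0.4,-0.68,0,0,0,3.7,3.0]]
(array([ 0.48844081, -0.0793545 ,  0.11478088]), Rotation.from_matrix(array([[ 9.91184488e-01,  1.32488668e-01,  2.52951136e-04],
                            [ 1.32488720e-01, -9.91184493e-01, -1.97946396e-04],
                            [ 2.24495589e-04,  2.29714569e-04, -9.99999948e-01]])))
```

```bash
python3 -m inch '[[0,0,0,0,0,0,3],[0,0,0,0,0,0,3],[0,0,0,0,0,0,3]]'
python3 -m inch '[[0.14,-0.65,0,0,0,3.6,3],[0.06,-0.78,0,0,0,3.6,3],[0.08,-0.78,0,0,0,3.7,3],[0.1,-0.78,0,0,0,3.7,3],[0.13,-0.77,0,0,0,3.6,3]]'
python3 -m inch '[[0.15,-0.77,0,0,0,3.7,3],[0.16,-0.77,0,0,0,3.7,3],[0.19,-0.76,0,0,0,3.6,3],[0.21,-0.75,0,0,0,3.7,3],[0.24,-0.75,0,0,0,3.7,3]]'
python3 -m inch '[[0.25,-0.74,0,0,0,3.6,3],[0.27,-0.74,0,0,0,3.7,3],[0.3,-0.72,0,0,0,3.7,3],[0.31,-0.72,0,0,0,3.6,3]]'
```

```text
clock: 18.0
tcp_pos: [0.542, -0.1927, 0.115]
orientation: [0.0, 0.801, 0.598, 0.0]
wrist_force: [0.1, 0.3, -0.6]
finger_gap: 0.0302
clock: 18.5
tcp_pos: [0.51, -0.1736, 0.115]
orientation: [0.001, 0.887, 0.463, 0.0]
wrist_force: [1.1, -3.4, -1.1]
finger_gap: 0.0303
clock: 19.0
tcp_pos: [0.4881, -0.1412, 0.1151]
orientation: [0.001, 0.949, 0.315, 0.0]
wrist_force: [0.8, -1.5, 0.6]
finger_gap: 0.0299
clock: 19.4
tcp_pos: [0.4823, -0.1103, 0.115]
orientation: [0.001, 0.981, 0.192, 0.0]
wrist_force: [-0.5, -2.7, -0.1]
finger_gap: 0.0301
```

```bash
python3 -m inch '[[0.34,-0.71,0,0,0,3.7,3],[0.35,-0.7,0,0,0,3.7,3],[0,0,0,0,0,0,3]]'
python3 -m inch '[[0.37,-0.68,0,0,0,3.6,3],[0,0,0,0,0,0,3]]'
python3 -m inch '[[0.4,-0.68,0,0,0,3.7,3],[0,0,0,0,0,0,3]]'
```

```text
clock: 19.7
tcp_pos: [0.484, -0.0938, 0.1149]
orientation: [0.0, 0.991, 0.13, 0.0]
wrist_force: [0.4, 0.4, 0.5]
finger_gap: 0.0299
clock: 19.9
tcp_pos: [0.4859, -0.0866, 0.1148]
orientation: [0.0, 0.995, 0.099, 0.0]
wrist_force: [0.1, 0.3, -0.3]
finger_gap: 0.0301
clock: 20.1
tcp_pos: [0.4884, -0.0793, 0.1147]
orientation: [-0.0, 0.998, 0.068, 0.0]
wrist_force: [-0.7, 1.3, -0.0]
finger_gap: 0.03
```

```bash
python3 -m inch '[[0.2,-0.4,0,0,0,0,3],[0,0,0,0,0,0,3]]'
python3 -m inch '[[0.2,-0.4,0,0,0,0,3],[0,0,0,0,0,0,3]]'
```

```text
clock: 20.3
tcp_pos: [0.4889, -0.0778, 0.1145]
orientation: [0.003, 0.998, 0.067, -0.001]
wrist_force: [-3.8, -10.2, 0.5]
finger_gap: 0.0301
clock: 20.5
tcp_pos: [0.489, -0.0774, 0.1144]
orientation: [0.007, 0.998, 0.065, -0.003]
wrist_force: [-8.7, -24.9, -0.0]
finger_gap: 0.0299
```

The force now climbs to about 26 N without motion, so the lever is at its stop. I'll back off, open, lift and check.

```bash
python3 -m inch '[[-0.2,0.4,0,0,0,0,3],[-0.2,0.4,0,0,0,0,3.6],[0,0.3,0,0,0,0,4],[0,0,0,0,0,0,4],[0,0,0,0,0,0,4]]'
python3 -m inch '[[0,0,-1,0,0,0,4],[0,0,-3,0,0,0,4],[0,0,-4,0,0,0,4],[0,0,-4,0,0,0,4]]'
python3 -m inch '[[4,4,-1,0,0,0,4],[4,3,0,0,0,0,4],[0,4.5,0,0,0,0,4],[0,4.5,0,0,0,0,4],[0,4.5,0,0,0,0,4]]'
python3 -m inch '[[0,4.5,0,0,0,0,4],[0,0,0,0,0,0,4],[0,0,0,0,0,0,4],[0,0,0,0,0,0,4],[0,0,0,0,0,0,4]]'
python3 - <<'E'
from h import *
import pickle
q=vision.read_camera('top');p=vision.read_camera('scene');save(p,'f1.png')
pickle.dump((q,p),open('p3.pkl','wb'))
cv2.imwrite('pics/f2.png',cv2.resize(q['pixels'][130:230,190:390,::-1],None,fx=4,fy=4,interpolation=cv2.INTER_CUBIC))
for l in ('jig_post','bush_thick_shoulder','bush_thin'):
    for c in (q,p): print(l,[(round(m['confidence'],2),m['location']) for m in tip_of(c,l)[:2]])
E
```

```text
clock: 21.0
tcp_pos: [0.4889, -0.082, 0.1146]
orientation: [-0.0, 0.998, 0.067, 0.0]
wrist_force: [-0.2, -0.1, -0.4]
finger_gap: 0.0399
clock: 21.4
tcp_pos: [0.4883, -0.0817, 0.2364]
orientation: [-0.0, 0.998, 0.067, -0.0]
wrist_force: [0.0, -1.3, -0.5]
finger_gap: 0.0401
clock: 21.9
tcp_pos: [0.59, -0.2713, 0.2439]
orientation: [0.0, 0.998, 0.067, 0.0]
wrist_force: [1.0, 1.2, 0.3]
finger_gap: 0.0402
clock: 22.4
tcp_pos: [0.5935, -0.3075, 0.246]
orientation: [-0.005, 0.998, 0.068, -0.001]
wrist_force: [-8.9, 20.4, 13.6]
finger_gap: 0.04
jig_post [(0.68, [315.5, 202.8])]
jig_post [(0.68, [323.8, 182.4]), (0.29, [289.7, 192.8])]
bush_thick_shoulder [(0.96, [309.8, 173.6]), (0.53, [294.5, 168.5])]
bush_thick_shoulder [(0.8, [304.4, 189.5])]
bush_thin [(0.94, [219.8, 196.1])]
bush_thin [(0.65, [223.7, 242.0])]
```

View pics/f1.png

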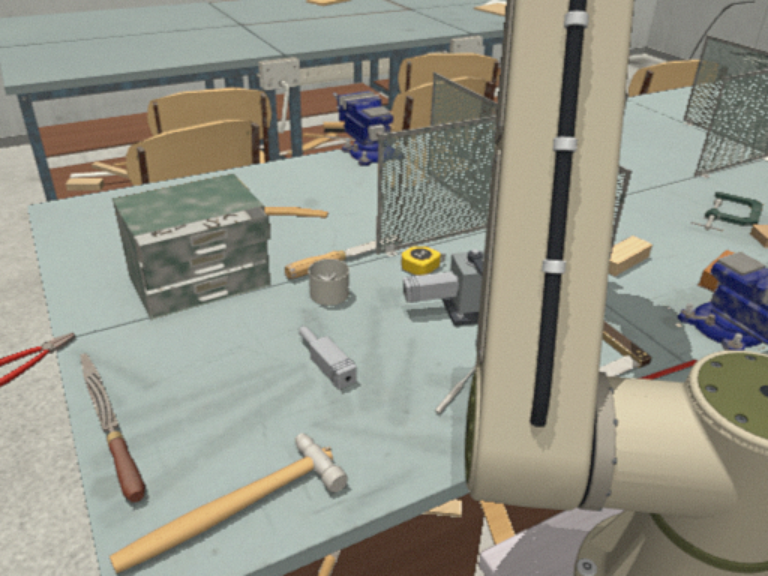

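View pics/f2.png

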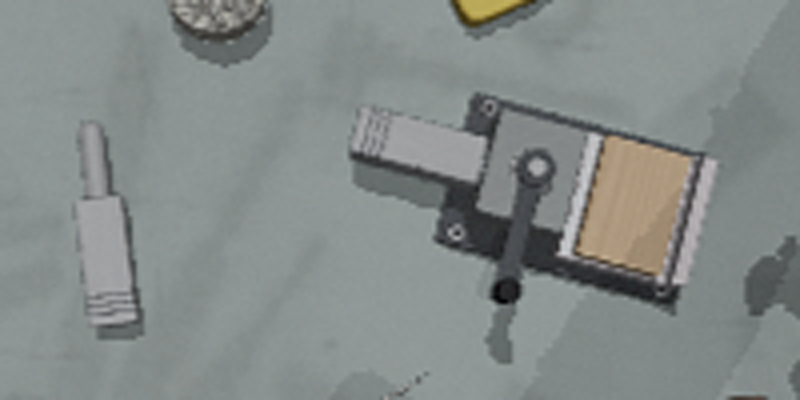

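The lever is locked and the bush is seated, but the wrist force reads about 26 N. The retreat has brought the hand against the mesh screen, so I'm backing off now.

```bash
python3 -m inch '[[0,-3,0,0,0,0,4],[0,-3,0,0,0,0,4],[-1,-2,-1,0,0,0,4],[0,0,0,0,0,0,4]]'
python3 -m inch '[[0,0,0,0,0,0,4],[0,0,0,0,0,0,4],[0,0,0,0,0,0,4]]'
python3 - <<'E'
from h import *
q=vision.read_camera('top');p=vision.read_camera('scene');save(q,'g1.png');save(p,'g2.png');t,r,s=tool();print(t,s['wrist_force'],s['ft_torque'],s['clock'])
E
```

```text
clock: 23.2
tcp_pos: [0.5744, -0.2342, 0.256]
orientation: [0.0, 0.998, 0.068, 0.001]
wrist_force: [-0.4, -0.6, 0.5]
finger_gap: 0.0403
clock: 23.5
tcp_pos: [0.5749, -0.2378, 0.2528]
orientation: [-0.0, 0.998, 0.066, -0.0]
wrist_force: [-0.3, 0.1, -0.1]
finger_gap: 0.0399
[ 0.57481455 -0.23769301  0.25264388] [-0.37482897  0.56489201  0.22671416] [0.01066773 0.00026583 0.04057344] 23.6
```

View pics/g1.png

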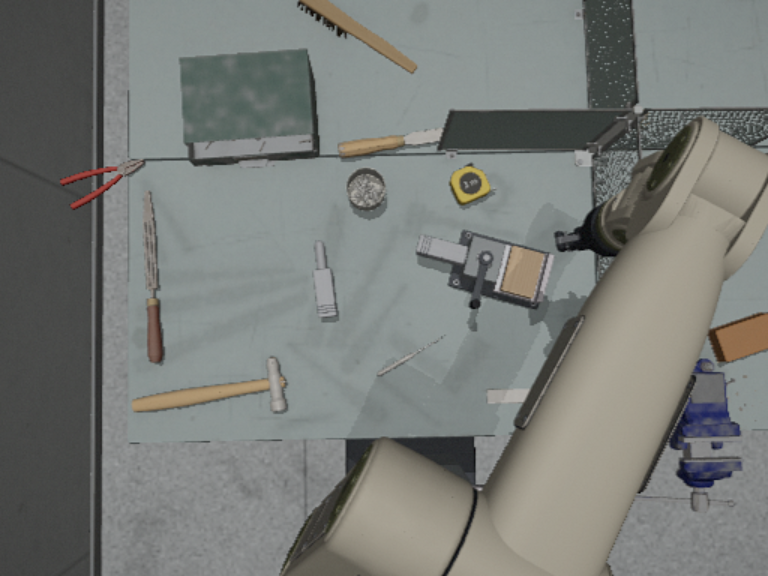

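View pics/g2.png

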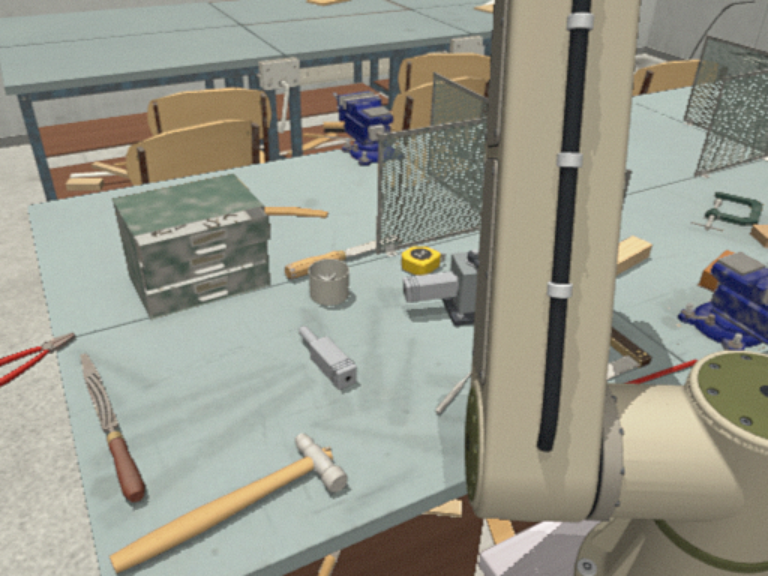

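```bash
python3 -m inch '[[-2,-2,-0.5,0,0,0,4],[-2.5,-2.5,-0.5,0,0,0,4],[-2,-2,0,0,0,0,4],[0,0,0,0,0,0,4],[0,0,0,0,0,0,4]]'
python3 -m inch '[[0,0,0,0,0,0,4],[0,0,0,0,0,0,4],[0,0,0,0,0,0,4]]'
python3 - <<'E'
from plan import *
import pickle
np.set_printoptions(precision=4,suppress=True)
q,p=pickle.load(open('p3.pkl','rb'))
hub=at_z(q,(190+537/4,130+167/4),.112);post=at_z(q,(190+506/4,130+290/4),.139);d=post-hub
print('lever',np.degrees(np.arctan2(d[1],d[0])),'jig yaw -106.4 -> angle',math.radians((-106.4-np.degrees(np.arctan2(d[1],d[0])))%360),np.hypot(*d[:2]))
q=vision.read_camera('top');t,r,s=tool();print(t,s['wrist_force'],s['clock'],s['qvel'])
C=cloud(q);a=math.radians(-106.4);ax=np.array([math.cos(a),math.sin(a)]);lat=np.array([-ax[1],ax[0]]);M=np.array([.5747,-.0804])
D=C[...,:2]-M;X=D@ax;Y=D@lat;m=(abs(C[...,2]-.069)<.012)&(abs(Y)<.025)&(X>-.12)&(X<0.0)
P=C[m];print('bush top',m.sum(),'x',np.percentile(X[m],[1,50,99]),'y',np.percentile(Y[m],[3,50,97]),'z',np.percentile(P[:,2],[5,50,95]),'slope y,z',np.polyfit(X[m],Y[m],1)[0],np.polyfit(X[m],P[:,2],1)[0])
save(q,'k1.png')
E
```

```text
clock: 24.1
tcp_pos: [0.5019, -0.1815, 0.2636]
orientation: [0.0, 0.998, 0.066, 0.0]
wrist_force: [-0.0, -0.2, -0.2]
finger_gap: 0.0402
clock: 24.4
tcp_pos: [0.5023, -0.1818, 0.2629]
orientation: [-0.0, 0.998, 0.066, -0.0]
wrist_force: [0.6, 0.8, 0.3]
finger_gap: 0.0402
lever 161.9239985277555 jig yaw -106.4 -> angle 1.6000480707538351 0.08563390824295743
[ 0.5021 -0.1817  0.2629] [-0.7936  0.027   0.7336] 24.45 [ 0.0024 -0.0057 -0.005   0.0021  0.0004 -0.0001]
bush top 415 x [-0.0899 -0.0447 -0.0006] y [-0.0153  0.0003  0.017 ] z [0.0603 0.0654 0.0707] slope y,z -0.009589922844888202 0.03883344203529842
```

View pics/k1.png

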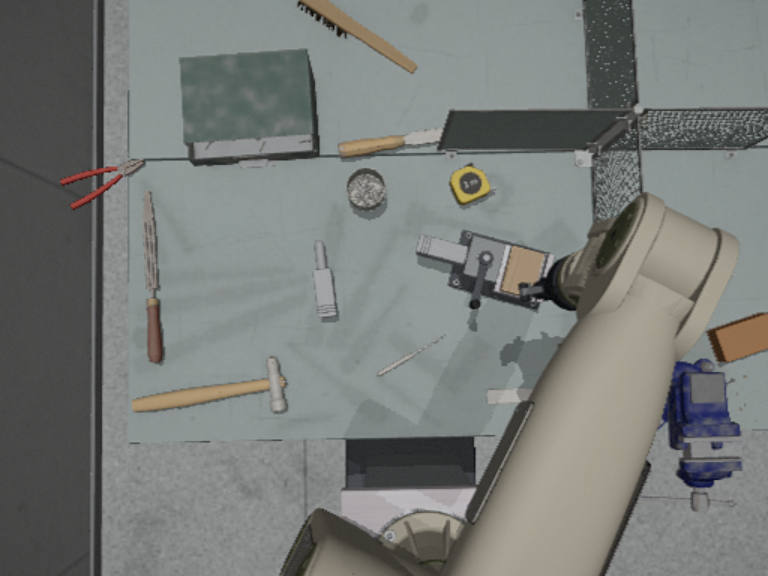

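Final view: the bush is seated at (440,250), the lever is locked with its post at (474,303), the thin bush is in place at (322,280), and the hand is clear.

```bash
python3 -c "
from h import *
print(workorder.hand_in())"
```

```text
the job is handed in; nothing more can be done
None
```

The thick-nosed bush is seated in the jig's bore, the cam lever is swung to its stop, and the job was handed in at about 24.5 s. The hand-in gives no verdict.

What my last checks showed:
- **Bush:** the handle spans −90 to about −1 mm along the bore axis measured from the mouth, so the shoulder is at the jig face. The tail droops by about 0.04 rad and the sideways error is about 0.01 rad, both inside the 0.09 rad limit.
- **Insertion:** about 17 N more axial push gave no further travel. The shoulder position worked out from the arm came within about 2 mm of my image estimate of the mouth.
- **Lever:** the angle measured in the image is about 1.60 rad, against a stop at 1.571. The push force reached about 26 N at the stop with almost no further movement.
- **Thin bush:** it shows at the same place in the first and last pictures. The network's points differ by only 1–3 pixels.
- **Robot:** nothing is touching the tool; the wrist force is about 1 N, with the hand about 0.26 m above the bench.

Two things did not go cleanly:
- **Screen contact:** while retreating, the hand or wrist pressed against something, most likely the mesh screen, at up to about 26 N on the wrist sensor. That is under the 40 N limit as far as the sensor shows. I backed off at once and checked again.
- **Camera disagreement:** the two cameras disagreed by about 3 mm on the jig's position. I settled that with image overlays and by watching the force during insertion.

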